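# Fetch the rear casting from the crowded hook

## Task

The casting at the back of the crowded hook is the next one to be lapped: hang the two in front of it, front one first, on the spare hook, each slid all the way back (to the rubber stop, the second up against the first), then take the rear casting off and stand it gently on its flange, wholly on the abrasive sheet. The spare hook's arm is clamped at a height nobody has measured, so find it by feel or by eye, and never push on either hook, or on the lapping plate, with more than about 20 N. Leave everything else on the bench alone.

Things in the scene. Friction and masses are not known exactly. Their poses are not given: they have to be found in the camera images.
- front_bore (a point): front casting, nearest the tip of the crowded hook: point on its bore's axis, half-way along the barrel, 34 mm above the flange's underside, 16 mm below the barrel's top. x along the bore (from arm tip to post at the start), z up. Two vertical flats for gripping from above, 34 mm across along y, 30 mm long, reach from 10 mm below to 14 mm above this point. Starts 144 mm ahead of the post's axis.
- middle_bore (a point): middle casting of the three: point on its bore's axis, half-way along the barrel, 34 mm above the flange's underside, 16 mm below the barrel's top. x along the bore (from arm tip to post at the start), z up. Two vertical flats for gripping from above, 34 mm across along y, 30 mm long, reach from 10 mm below to 14 mm above this point. Starts 102 mm ahead of the post's axis.
- rear_bore (a point): rear casting, nearest the post: point on its bore's axis, half-way along the barrel, 34 mm above the flange's underside, 16 mm below the barrel's top. x along the bore (from arm tip to post at the start), z up. Two vertical flats for gripping from above, 34 mm across along y, 30 mm long, reach from 10 mm below to 14 mm above this point. Starts 61 mm ahead of the post's axis.
- front: the front casting, grey aluminium, about 0.24 kg; origin at the centre of the flange's underside. Flat base flange 40 mm (x) by 56 mm (y), 7 mm thick; on it a round barrel, 40 mm long along x, 32 mm across, with a 16 mm bore right through along x. 
- middle: the middle casting, same as the front one, grey aluminium, about 0.24 kg; origin at the centre of the flange's underside. Flat base flange 40 mm (x) by 56 mm (y), 7 mm thick; on it a round barrel, 40 mm long along x, 32 mm across, with a 16 mm bore right through along x. 
- rear: the rear casting, grey aluminium, about 0.24 kg; origin at the centre of the flange's underside. Flat base flange 40 mm (x) by 56 mm (y), 7 mm thick; on it a round barrel, 40 mm long along x, 32 mm across, with a 16 mm bore right through along x. Unlike the others it has a round stub on top, 16 mm across, 8.5 mm tall.
- full_hook: the crowded hook, three castings hanging one behind the other: fixed stand; origin on the bench under its post (18 mm across, 186 mm tall). A level round arm, 10 mm thick, points to the stand's -x. A black rubber collar on it, 25 mm across, is the back stop: its face is 40 mm ahead of the post's axis, so a part against it has its middle at 60 mm. The arm's axis is about 170 mm above the bench; it springs 1 mm up or down per 6 N.
- full_tip (a point): end of the crowded hook's arm, on its axis, 186 mm ahead of the post's axis; x runs along the arm from tip to post. The arm ends in a 12 mm bead, top 7 mm above and bottom 5 mm below the arm's axis: a lip. A bore passes it best with its axis 1 mm above the arm's; a hanging bore's axis is 3 mm below.
- spare_hook: the empty spare hook: fixed stand; origin on the bench under its post (18 mm across, 186 mm tall). A level round arm, 10 mm thick, points to the stand's -x. A black rubber collar on it, 25 mm across, is the back stop: its face is 40 mm ahead of the post's axis, so a part against it has its middle at 60 mm. Its collar is sprung: yields from 1.5 N, 1 mm per 1.5 N, 8 mm at most.
- spare_tip (a point): end of the spare hook's arm seen from above, 186 mm ahead of the post's axis; x from tip to post. Its height always reads 170 mm, but the true arm's axis is 158 to 182 mm above the bench (clamped, not measured). The arm ends in a 12 mm bead, top 7 mm above and bottom 5 mm below the arm's axis: a lip. A bore passes it best with its axis 1 mm above the arm's; a hanging bore's axis is 3 mm below.
- sheet (a point): centre of the abrasive sheet's top face, 15.5 mm above the bench; the sheet measures 200 mm along its x and 160 mm along its y and lies on a 300 x 300 mm glass plate, 10 mm thick, edged with tape; the glass lies on a rubber mat and gives 1 mm per 10 N
- lap_plate: the fixed glass lapping plate, 300 x 300 x 10 mm, on a 4 mm rubber mat; origin at the centre of the mat's underside; the middle of the sheet is 30 mm to its -x and 50 mm to its +y
- cover: small loose cover casting, 50 x 45 x 29 mm, on the glass beside the sheet; leave alone (origin at its underside)
- wrench: 150 mm wrench lying on the bench between the two hook stands; leave alone (origin at its underside)
- oil: black bottle, 60 mm across, 150 mm tall, at the back; leave alone (origin at its underside)
- tin: tin can, 70 mm across, 90 mm tall, behind the hook stands; leave alone (origin at its underside)
- cup: black cup, 72 mm across, 85 mm tall, at the left side; leave alone (origin at its underside)
- brush: 160 mm brush lying on the bench; leave alone (origin at its underside)
- block: cork sanding block 70 x 35 x 28 mm; leave alone (origin at its underside)
- driver: 180 mm screwdriver lying on the bench; leave alone (origin at its underside)

How it is judged:
On the way, in this order (a step that is already met when the one before it is completed fails the run):
1. the front casting hangs on the spare hook, slid back to its stop, released (x of front_bore in the frame of spare_hook between -0.07 and -0.045 m and y of front_bore in the frame of spare_hook between -0.008 and 0.008 m and z of front_bore in the frame of spare_hook between 0.14 and 0.195 m and linear speed of front below 0.02 m/s and contact force between front and the fingers below 0.1 N), for 0.2 s.
2. the middle casting hangs on the spare hook, slid back against the first, released (all of step 1 and x of middle_bore in the frame of spare_hook between -0.112 and -0.045 m and y of middle_bore in the frame of spare_hook between -0.008 and 0.008 m and z of middle_bore in the frame of spare_hook between 0.14 and 0.195 m and linear speed of middle below 0.02 m/s and contact force between middle and the fingers below 0.1 N), for 0.2 s.
At the end, for the whole second after the job is handed in: Front and middle castings hang free at rest on the spare arm, middles at most 70 and 112 mm from the post (fully back: 60, 100); the rear one stands free at rest on its flange (tilt < 0.08 rad), middle within 81 mm (sheet x) and 55 mm (sheet y) of the sheet centre (all of step 2 and x of rear_bore in the frame of sheet between -0.081 and 0.081 m and y of rear_bore in the frame of sheet between -0.055 and 0.055 m and z of rear_bore in the frame of sheet below 0.037 m and angle between rear_bore's own z axis and vertical below 0.08 rad and linear speed of rear below 0.02 m/s and contact force between rear and the fingers below 0.1 N); the robot touches nothing.
It fails at once if more than 25 N on the crowded hook (contact force between full_hook and anything else above 25 N).
It fails at once if more than 25 N on the spare hook (contact force between spare_hook and anything else above 25 N).
It fails at once if more than 25 N on the lapping plate (set down gently, not dropped) (contact force between lap_plate and anything else above 25 N).
It fails at once if something else on the bench moved by more than 20 mm (distance of any of cover, wrench, oil, tin, cup, brush, block, driver from where it was at the start of the episode above 0.02 m).
It also fails if it takes over 72 s, if anything falls off the work surface, if the arm or the gripper's body presses on something with over 40 N, if the wrist force passes 120 N, or if a joint passes its speed limit or range.

## Robot

A 6-joint arm with a two-finger parallel gripper is mounted at the origin on the work surface. World frame = base frame: x ahead of the robot, y to its left, z up, the work surface at z = 0. Lengths are in m, angles in rad, forces in N, time in s.
With the tool pointing down it reaches from about 0.35 to 1 m from the base axis. Payload 7.1 kg.
Tool frame: the origin (TCP) lies on the centre line of the jaws, within the pads' length; the fingertips stand 17 mm ahead of it and the grasp point (between the pads) lies 2 mm behind it (arm.tcp_to_tips is the distance from the TCP to the fingertips, in m); z points along the fingers, y is the direction in which the jaws open and shut (so a half turn about z gives the same grasp; the last joint's range is limited). The gripper opens to 85 mm and grips with 20 to 120 N. Pads are 22 mm wide; open, the fingers measure 114 mm over their backs; the gripper's body (76 mm by 85 mm) begins 54 mm behind the grasp point. The pads swing forward as they close: fully open they stand 13 mm farther back than shut.
Start: joints at [-1.247, 0.423, 1.63, -0, 1.089, -0.019], TCP at [0.21, -0.589, 0.248] pointing down, gripper open.
Joint ranges: [-3, 3], [-0.9, 2.11], [0.09, 2.58], [-1.31, 4.45], [0.11, 2.69], [-2.54, 2.54]. Speed limits (rad/s): [2.39, 2.39, 3.01, 3.14, 3.14, 3.14].

## Interface

Orientations are given as a rotation vector (axis times angle).
In Python, from station import monitor, vision, arm gives the robot as it stands.
- The arm moves only by the tool servo_tool, never from a script. Its argument "series" is a list of rows, each an object of numbers: "claw": the opening, from -1 (shut) to 1 (fully open); "tx", "ty", "tz": the shift along the tool's x, y, z in m; "spin": the turn about the tool's z in rad. In form: [{"claw": .., "tx": .., "ty": .., "tz": .., "spin": ..}, ...]. A call has 1 to 10 rows; each row shifts and turns the commanded pose from where the row before left it, along the tool's axes as they then stand; what a row does not reach is not made up. A row lasts 1/12 s, in which the tool goes at most 41.7 mm and 7.16 degrees, less where a joint would pass 70% of its speed; a pose out of reach is approached as far as the arm can. A call with a gripper value outside its range is refused whole. The fingers move at their own pace and stop on an object; the grip force is fixed at half the most. Time passes only in rows, so rows that do not move let the fingers close. It gives the time, the measured TCP pose, the force and the opening at its end, in the units of the state.
- monitor.observe(): the state, without advancing time (a new reading comes with each control period).
- vision.get_image(name): name is "scene" or "top" or "wrist"; returns the picture (480x640x3 uint8, blue, green, red); there is no depth.
- vision.camera_info(name): a dict with "fx", "fy", "cx", "cy" (pixels), "position" and "attitude" of the camera in the world; the wrist camera has in their place "T_tool_cam" (4x4, takes a point from camera to tool coordinates, whose origin is the TCP and whose axes are the flange's). Camera axes: x right, y down, z forward; pixel columns grow to the right and rows downward; lengths in m; the calibration is good to about 2 mm. A picture is of the moment at which its call begins: read the wrist's pose just before it. camera_info takes no time and is no camera call.
- arm.finish_job(): hands the job in, once; it reports no verdict.
The state is a dict: "time_s": time; "joint_positions": joint angles; "joint_vel": joint speeds; "tau": joint torques, N m; "eef_pos": TCP position; "eef_rot": TCP orientation; "contact_force": force on the tool from outside, world axes, zero at the start; "torque": the same for the moment, N m; "finger_gap": opening from 0.0 (shut) to 1.0 (fully open).
Only numpy, scipy, OpenCV 4.12 (cv2) and the standard library are available. Lean on these libraries where they do the work, as an engineer would, in place of code of your own. Each camera call takes 0.05 s, during which the arm holds its last target.

## Working session

There is one attempt and no reset: what is moved stays moved. The work goes in short steps, Python scripts to look and compute and a tool call to move; the robot and the scene stay as the last step left them, time stands still between calls to the robot, and variables do not carry over. Pictures are saved under pics/ and viewed, and the job is handed in when it is done.

Besides the shell and the picture viewer there is one more tool, called after "Request:" as name(argument=value, ...) on one line, values as JSON. servo_tool: Moves the arm, as the interface text tells. Its arguments: {"type":"object","properties":{"series":{"type":"array"}},"required":["series"]}

```bash
ls; mkdir -p pics; python3 - <<'E'
from station import monitor, vision, arm
import cv2
s=monitor.observe()
for k,v in s.items(): print(k,v)
for n in ["scene","top","wrist"]:
    print(n,vision.camera_info(n))
    cv2.imwrite(f"pics/{n}0.png",vision.get_image(n))
print(arm.tcp_to_tips)
E
```

```text
pics
time_s 0.0
joint_positions [-1.24696186e+00  4.23845922e-01  1.63073545e+00 -1.48724981e-05
  1.08862342e+00 -1.90000410e-02]
joint_vel [ 0.00026296 -0.000391    0.00190801  0.00023228  0.00174522  0.0001954 ]
tau [ 3.38268510e-03 -5.57382882e+01 -2.81743616e+01  1.90201822e-04
  7.37245049e-03 -4.96698107e-06]
eef_pos [ 0.20994326 -0.58809631  0.24752466]
eef_rot [-3.09397948e+00 -5.35628950e-01  4.04725388e-04]
contact_force [ 0.6038015  -0.18250292 -0.60170891]
torque [-0.02099482  0.00103364 -0.10105297]
finger_gap 1.0001887883673926
scene {'fx': 507.8760066603704, 'fy': 507.8760066603704, 'cx': 322.4051230302077, 'cy': 237.5198304019185, 'position': array([ 1.06861178, -0.21459155,  1.07929387]), 'attitude': array([-2.18894766, -1.47484059,  0.40274854])}
top {'fx': 609.7656630720251, 'fy': 609.7656630720251, 'cx': 310.1080722781663, 'cy': 243.14694917008703, 'position': array([0.32454917, 0.01582691, 1.6390862 ]), 'attitude': array([-2.16653308,  2.15713935, -0.13284429])}
wrist {'fx': 357.59377037537007, 'fy': 357.59377037537007, 'cx': 316.11673723590184, 'cy': 246.66828389138698, 'T_tool_cam': array([[ 2.63063071e-04, -9.55904135e-01, -2.93678763e-01,
         7.49249683e-02],
       [ 9.99999958e-01,  2.16858316e-04,  1.89892175e-04,
        -6.76913856e-04],
       [-1.17832034e-04, -2.93678801e-01,  9.55904152e-01,
        -1.24971441e-01],
       [ 0.00000000e+00,  0.00000000e+00,  0.00000000e+00,
         1.00000000e+00]])}
0.017
```

View pics/top0.png

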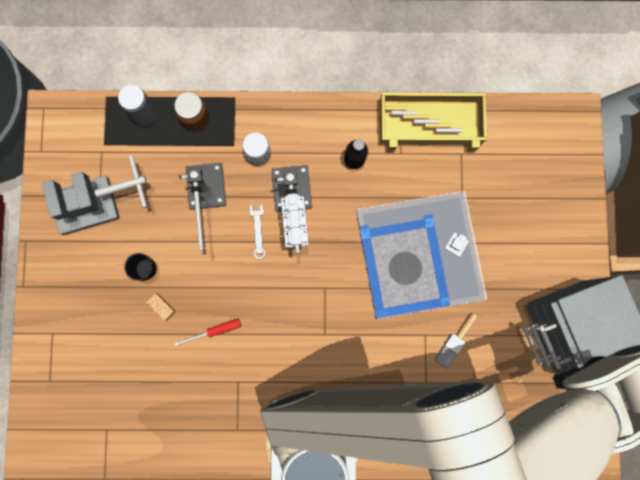

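View pics/scene0.png

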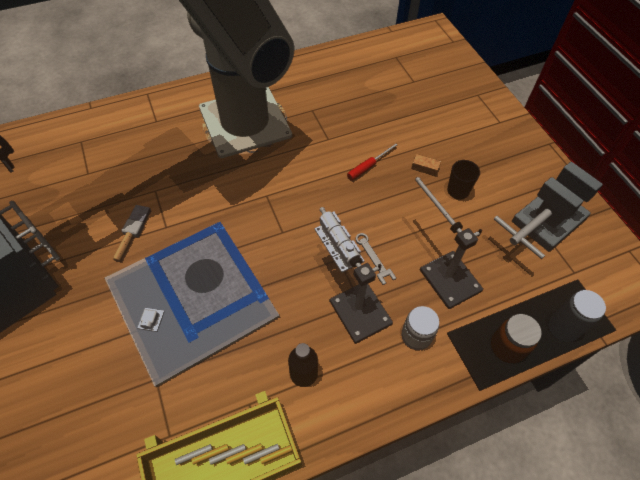

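View pics/wrist0.png

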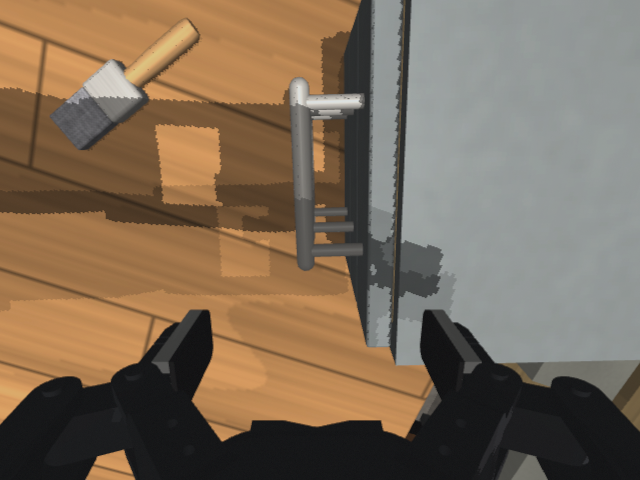

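```bash
cat > h.py <<'E'
import numpy as np, cv2
from scipy.spatial.transform import Rotation as R
from station import monitor, vision, arm
def cam(n, s=None):
    c=vision.camera_info(n)
    K=np.array([[c['fx'],0,c['cx']],[0,c['fy'],c['cy']],[0,0,1]])
    if n=='wrist':
        T=np.eye(4); T[:3,:3]=R.from_rotvec(s['eef_rot']).as_matrix(); T[:3,3]=s['eef_pos']
        M=T@c['T_tool_cam']; return K,M[:3,:3],M[:3,3]
    return K,R.from_rotvec(c['attitude']).as_matrix(),np.array(c['position'])
def ray(C,uv):
    K,Rm,p=C; d=Rm@np.linalg.inv(K)@np.array([uv[0],uv[1],1.]); return p,d/np.linalg.norm(d)
def onz(C,uv,z):
    p,d=ray(C,uv); return p+d*(z-p[2])/d[2]
def proj(C,X):
    K,Rm,p=C; q=K@(Rm.T@(np.array(X)-p)); return q[:2]/q[2]
def tri(C1,u1,C2,u2):
    p1,d1=ray(C1,u1);p2,d2=ray(C2,u2)
    t=np.linalg.lstsq(np.array([d1,-d2]).T,p2-p1,rcond=None)[0]
    a=p1+d1*t[0];b=p2+d2*t[1]; return (a+b)/2,np.linalg.norm(a-b)
def crop(img,x0,x1,y0,y1,f,name):
    cv2.imwrite(name,cv2.resize(img[y0:y1,x0:x1],None,fx=f,fy=f,interpolation=cv2.INTER_CUBIC))
E
python3 - <<'E'
from h import *
t=cv2.imread('pics/top0.png');s=cv2.imread('pics/scene0.png')
crop(t,175,325,145,265,5,'pics/tc.png')
crop(s,300,500,160,310,4,'pics/sc.png')
crop(t,340,500,180,330,4,'pics/tsheet.png')
E
```

```text
(no output)
```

View pics/tc.png

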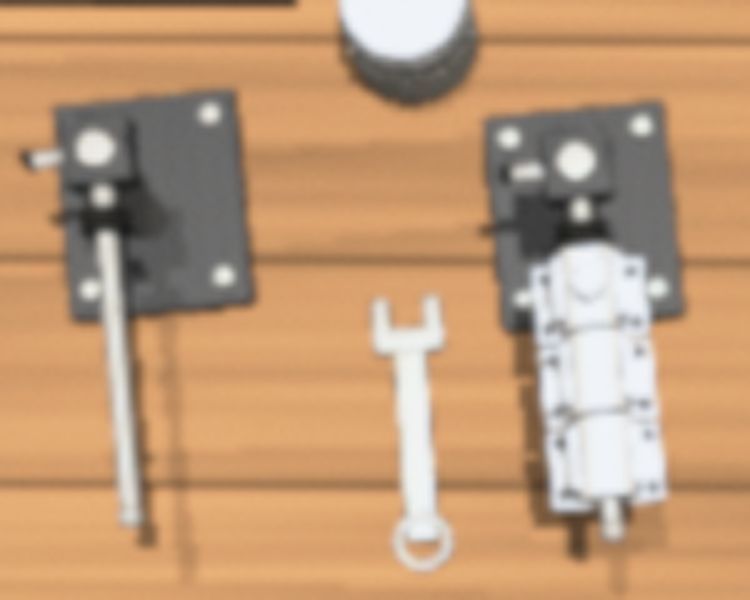

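View pics/sc.png

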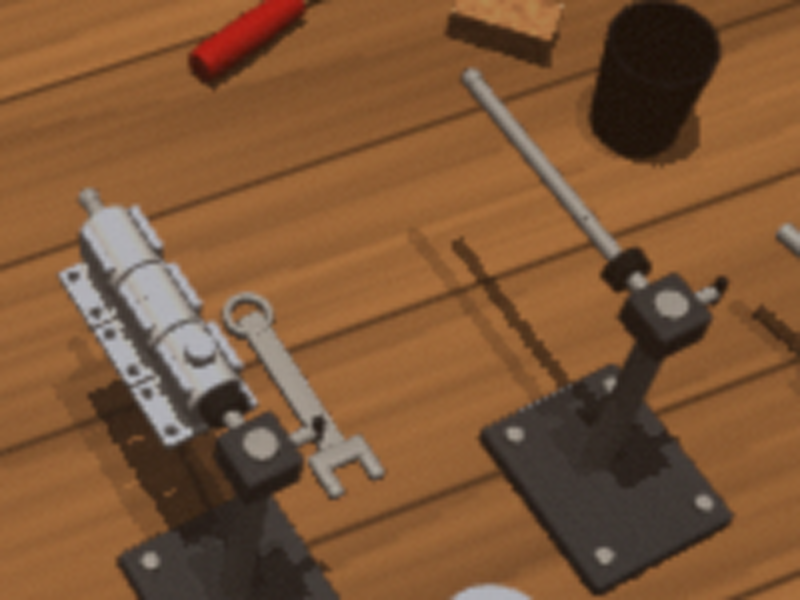

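View pics/tsheet.png

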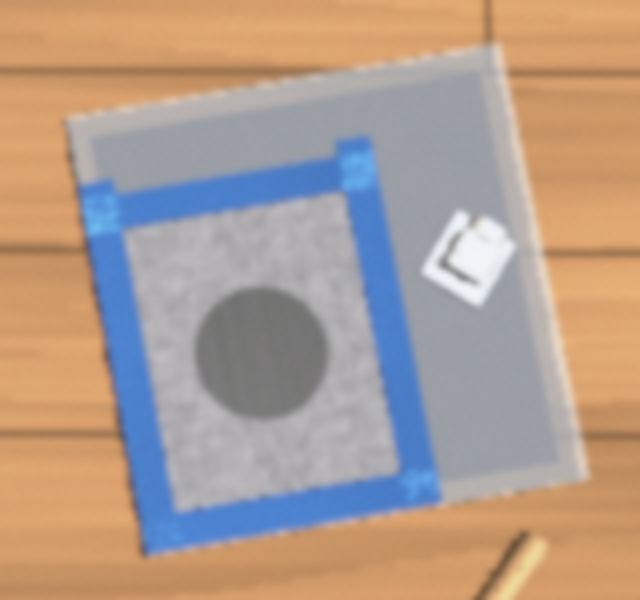

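```bash
python3 - <<'E'
from h import *
T=cam('top');S=cam('scene')
f=lambda a:(a[0]/5+175,a[1]/5+145)
g=lambda a:(a[0]/4+300,a[1]/4+160)
for n,a,b,z in [('ftip',(612,532),(86,194),.17),('fpost',(575,160),(262,445),.186),('stip',(130,520),(470,76),.17),('spost',(95,147),(672,303),.186),('scollarfrontbase',(104,232),(614,256),.17),('stub',(589,280),(200,347),.1925)]:
    print(n,*[np.round(x,4) for x in tri(T,f(a),S,g(b))],'onz',np.round(onz(T,f(a),z),4),np.round(onz(S,g(b),z),4))
h=lambda a:(a[0]/4+340,a[1]/4+180)
c=[onz(T,h(a),.0155) for a in [(123,230),(345,192),(400,470),(175,513),(261,352)]]
print(np.round(c,4)); print(np.linalg.norm(c[0]-c[1]),np.linalg.norm(c[1]-c[2]),np.mean(c[:4],0))
E
```

```text
ftip [0.4798 0.0416 0.172 ] 0.0008 onz [0.4799 0.0413 0.17  ] [0.4786 0.0425 0.17  ]
fpost [0.6612 0.0614 0.1827] 0.0024 onz [0.66   0.0602 0.186 ] [0.6631 0.0616 0.186 ]
stip [0.4848 0.2752 0.1728] 0.002 onz [0.4847 0.2748 0.17  ] [0.4833 0.2777 0.17  ]
spost [0.666  0.2949 0.186 ] 0.003 onz [0.6652 0.2936 0.186 ] [0.6665 0.2964 0.186 ]
scollarfrontbase [0.6249 0.2893 0.1761] 0.0015 onz [0.6265 0.2911 0.17  ] [0.6216 0.292  0.17  ]
stub [0.6006 0.054  0.1889] 0.0024 onz [0.5995 0.0528 0.1925] [0.6029 0.054  0.1925]
[[ 0.5346 -0.1527  0.0155]
 [ 0.5611 -0.3024  0.0155]
 [ 0.3748 -0.3355  0.0155]
 [ 0.3458 -0.1857  0.0155]
 [ 0.4529 -0.2443  0.0155]]
0.1519714041292174 0.18919601846620349 [ 0.45409749 -0.24409528  0.0155    ]
```

Request:
servo_tool(series=[{"tz": -0.03,"claw": 1},{"tz": -0.02,"spin": 0.12,"claw": 1},{"spin": 0.117,"claw": 1},{"tx": 0.015,"ty": -0.036,"claw": 1},{"tx": 0.015,"ty": -0.036,"claw": 1},{"tx": 0.015,"ty": -0.036,"claw": 1},{"tx": 0.015,"ty": -0.036,"claw": 1},{"tx": 0.015,"ty": -0.036,"claw": 1},{"tx": 0.015,"ty": -0.036,"claw": 1},{"tx": 0.015,"ty": -0.036,"claw": 1}])

```text
validation failed for argument at $.se...
```

Request:
servo_tool(series=[{"claw": 1,"tx": 0,"ty": 0,"tz": -0.03,"spin": 0},{"claw": 1,"tx": 0,"ty": 0,"tz": -0.02,"spin": 0.12},{"claw": 1,"tx": 0,"ty": 0,"tz": 0,"spin": 0.117},{"claw": 1,"tx": 0.015,"ty": -0.036,"tz": 0,"spin": 0},{"claw": 1,"tx": 0.015,"ty": -0.036,"tz": 0,"spin": 0},{"claw": 1,"tx": 0.015,"ty": -0.036,"tz": 0,"spin": 0},{"claw": 1,"tx": 0.015,"ty": -0.036,"tz": 0,"spin": 0},{"claw": 1,"tx": 0.015,"ty": -0.036,"tz": 0,"spin": 0},{"claw": 1,"tx": 0.015,"ty": -0.036,"tz": 0,"spin": 0},{"claw": 1,"tx": 0.015,"ty": -0.036,"tz": 0,"spin": 0}])

```text
time_s: 0.98
eef_pos: [0.2878, -0.325, 0.2981]
eef_rot: [-3.137, -0.165, 0.0]
contact_force: [0.8, 0.2, 0.2]
finger_gap: 0.998
```

Request:
servo_tool(series=[{"claw": 1,"tx": 0.0155,"ty": -0.038,"tz": 0.004,"spin": 0},{"claw": 1,"tx": 0.0155,"ty": -0.038,"tz": 0.004,"spin": 0},{"claw": 1,"tx": 0.0155,"ty": -0.038,"tz": 0.004,"spin": 0},{"claw": 1,"tx": 0.0155,"ty": -0.038,"tz": 0.004,"spin": 0},{"claw": 1,"tx": 0.0155,"ty": -0.038,"tz": 0.004,"spin": 0},{"claw": 1,"tx": 0.0155,"ty": -0.038,"tz": 0.004,"spin": 0},{"claw": 1,"tx": 0.0155,"ty": -0.038,"tz": 0.004,"spin": 0},{"claw": 1,"tx": 0.0155,"ty": -0.038,"tz": 0.004,"spin": 0},{"claw": 1,"tx": 0.0155,"ty": -0.038,"tz": 0.004,"spin": 0},{"claw": 1,"tx": 0,"ty": 0,"tz": 0,"spin": 0}])

```text
time_s: 1.82
eef_pos: [0.3916, 0.0337, 0.2621]
eef_rot: [-3.135, -0.177, -0.001]
contact_force: [-0.2, -1.0, 0.3]
finger_gap: 0.997
```

```bash
cat >> h.py <<'E'
def snap(name):
    s=monitor.observe(); im=vision.get_image('wrist'); cv2.imwrite(f'pics/{name}.png',im)
    import pickle; pickle.dump({k:s[k] for k in('eef_pos','eef_rot','time_s')},open(f'pics/{name}.pkl','wb')); 
    print(s['time_s'],np.round(s['eef_pos'],4),np.round(s['eef_rot'],4)); return s,im
def wc(name):
    import pickle; return cam('wrist',pickle.load(open(f'pics/{name}.pkl','rb')))
E
python3 -c "
from h import *
snap('wA')"
```

```text
1.8167 [0.3916 0.0337 0.2621] [-3.1349e+00 -1.7690e-01 -1.4000e-03]
```

View pics/wA.png

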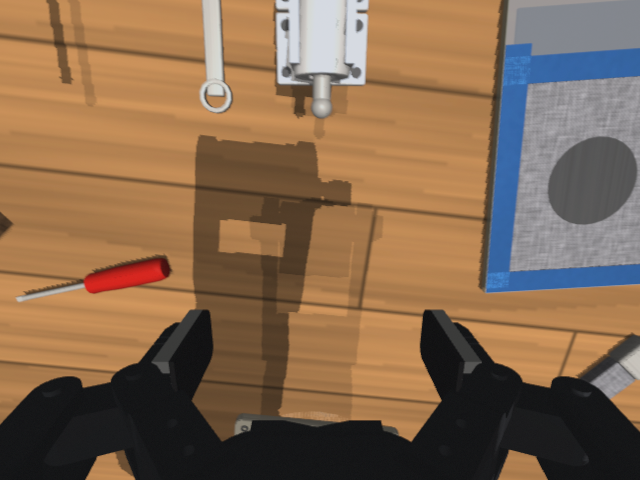

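Request:
servo_tool(series=[{"claw": 1,"tx": 0.04,"ty": 0,"tz": 0,"spin": 0},{"claw": 1,"tx": 0.04,"ty": 0,"tz": 0,"spin": 0},{"claw": 1,"tx": 0.04,"ty": 0,"tz": 0,"spin": 0},{"claw": 1,"tx": 0.03,"ty": 0,"tz": 0,"spin": 0},{"claw": 1,"tx": 0,"ty": 0,"tz": 0,"spin": 0},{"claw": 1,"tx": 0,"ty": 0,"tz": 0,"spin": 0}])

```text
time_s: 2.37
eef_pos: [0.5403, 0.0425, 0.2617]
eef_rot: [3.137, 0.164, -0.002]
contact_force: [-0.5, -0.3, -1.3]
finger_gap: 1.005
```

```bash
python3 -c "
from h import *
snap('wB')"
```

```text
2.3667 [0.5403 0.0425 0.2617] [ 3.1371e+00  1.6400e-01 -1.9000e-03]
```

View pics/wB.png

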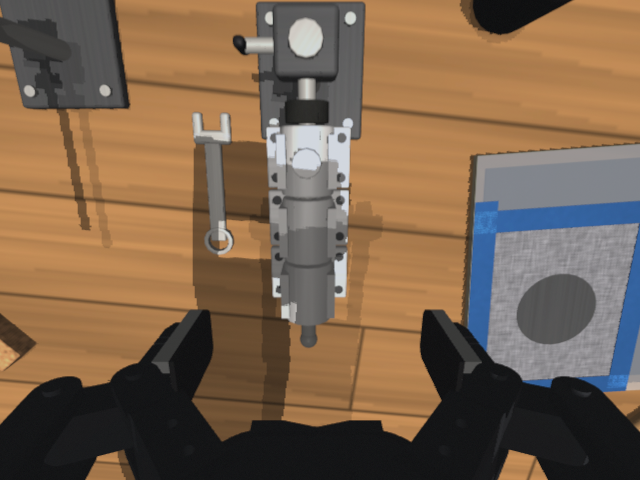

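```bash
python3 - <<'E'
from h import *
a=cv2.imread('pics/wA.png');b=cv2.imread('pics/wB.png')
A=a[80:130,297:347];B=b[310:360,283:333]
cv2.imwrite('pics/beads.png',np.hstack([cv2.resize(A,(400,400),interpolation=2),cv2.resize(B,(400,400),interpolation=2)]))
CA=wc('wA');CB=wc('wB')
print(tri(CA,(322,107),CB,(308.5,338)))
print(onz(CB,(305,38),.186), onz(CB,(307,163),.1925))
print(R.from_rotvec([3.1371,.164,-.0019]).as_matrix())
E
```

```text
(array([0.48232904, 0.04180181, 0.16993579]), np.float64(0.0008474638329840934))
[0.66065251 0.06125942 0.186     ] [0.60082082 0.05426742 0.1925    ]
[[ 9.94548277e-01  1.04270284e-01 -1.19713638e-03]
 [ 1.04270032e-01 -9.94548987e-01 -2.71109937e-04]
 [-1.21887948e-03  1.44806472e-04 -9.99999247e-01]]
```

View pics/beads.png

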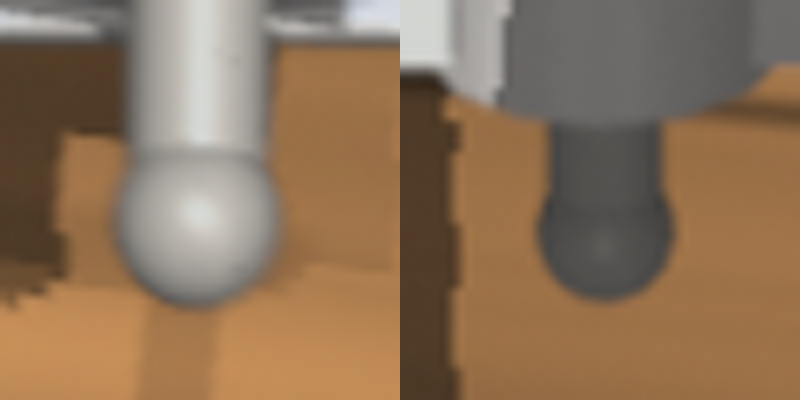

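Request:
servo_tool(series=[{"claw": 1,"tx": 0.005,"ty": -0.039,"tz": 0,"spin": 0},{"claw": 1,"tx": 0.005,"ty": -0.039,"tz": 0,"spin": 0},{"claw": 1,"tx": 0.005,"ty": -0.039,"tz": 0,"spin": 0},{"claw": 1,"tx": 0.005,"ty": -0.039,"tz": 0,"spin": 0},{"claw": 1,"tx": 0.005,"ty": -0.039,"tz": 0,"spin": 0},{"claw": 1,"tx": 0.005,"ty": -0.038,"tz": 0,"spin": 0},{"claw": 1,"tx": 0,"ty": 0,"tz": 0,"spin": 0},{"claw": 1,"tx": 0,"ty": 0,"tz": 0,"spin": 0}])

```text
time_s: 3.08
eef_pos: [0.5435, 0.2791, 0.2623]
eef_rot: [3.136, 0.17, -0.001]
contact_force: [0.6, -0.3, -0.1]
finger_gap: 0.997
```

```bash
python3 -c "
from h import *
snap('wC')"
```

```text
3.0833 [0.5435 0.2791 0.2623] [ 3.1364e+00  1.7000e-01 -1.3000e-03]
```

View pics/wC.png

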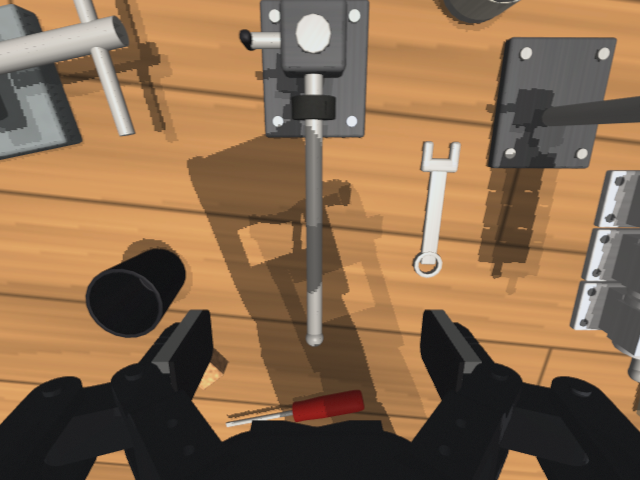

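Request:
servo_tool(series=[{"claw": 1,"tx": -0.04,"ty": 0,"tz": 0,"spin": 0},{"claw": 1,"tx": -0.04,"ty": 0,"tz": 0,"spin": 0},{"claw": 1,"tx": -0.04,"ty": 0,"tz": 0,"spin": 0},{"claw": 1,"tx": -0.03,"ty": 0,"tz": 0,"spin": 0},{"claw": 1,"tx": 0,"ty": 0,"tz": 0,"spin": 0},{"claw": 1,"tx": 0,"ty": 0,"tz": 0,"spin": 0}])

```text
time_s: 3.63
eef_pos: [0.3943, 0.2608, 0.2627]
eef_rot: [3.137, 0.165, 0.0]
contact_force: [0.7, 0.1, 1.6]
finger_gap: 1.002
```

```bash
python3 -c "
from h import *
snap('wD')"
```

```text
3.6333 [0.3943 0.2608 0.2627] [3.137e+00 1.648e-01 1.000e-04]
```

View pics/wD.png

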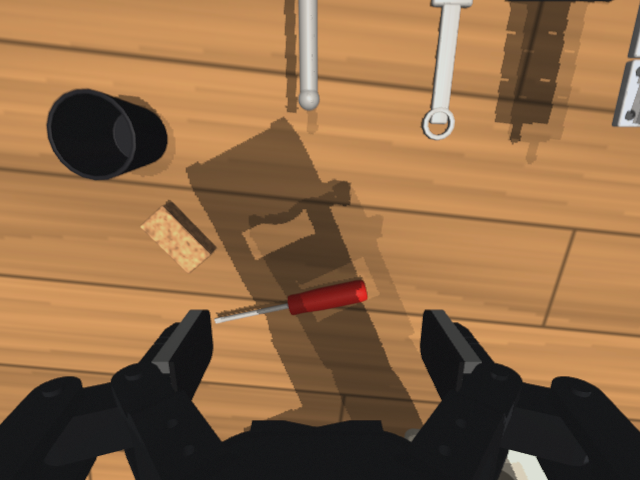

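```bash
python3 - <<'E'
from h import *
a=cv2.imread('pics/wD.png');b=cv2.imread('pics/wC.png')
A=a[75:125,284:334];B=b[312:362,290:340]
cv2.imwrite('pics/beads2.png',np.hstack([cv2.resize(A,(400,400),interpolation=2),cv2.resize(B,(400,400),interpolation=2)]))
E
```

```text
(no output)
```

View pics/beads2.png

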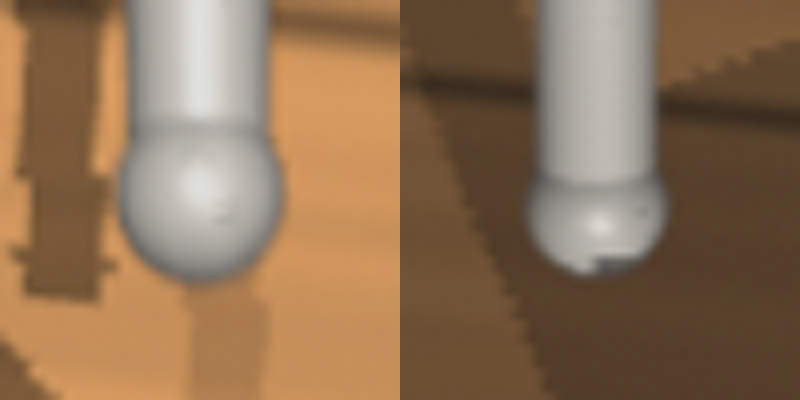

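```bash
python3 - <<'E'
from h import *
print('full',tri(wc('wA'),(321.75,107.75),wc('wB'),(308.6,338.75)))
print('spare',tri(wc('wD'),(309.1,100),wc('wC'),(314.6,338)))
C=wc('wC'); p=tri(wc('wD'),(309.1,100),C,(314.6,338))[0]
q=onz(C,(313.5,33),.186);print('post',q,'yaw',np.arctan2(*(q-p)[1::-1]),np.linalg.norm((q-p)[:2]))
for z in (.17,.175,.18): 
  q=onz(C,(314,130),z);r=onz(C,(314.3,300),z);print('yaw arm',z,np.arctan2(*(q-r)[1::-1]))
B=wc('wB'); q=onz(B,(305,38),.186); pf=tri(wc('wA'),(321.75,107.75),B,(308.6,338.75))[0]; print(np.arctan2(*(q-pf)[1::-1]), pf,q)
# arm stub behind collar: (306,88)
q=onz(B,(306,90),.17);print('yaw2',np.arctan2(*(q-pf)[1::-1]))
E
```

```text
full (array([0.48190213, 0.04179141, 0.17019131]), np.float64(0.0006360407087890393))
spare (array([0.48770529, 0.27488571, 0.17336045]), np.float64(0.0005037683034384935))
post [0.66660048 0.29441052 0.186     ] yaw 0.10871078416566116 0.179957517648973
yaw arm 0.17 0.10868907129467109
yaw arm 0.175 0.1086890712946712
yaw arm 0.18 0.10868907129467079
0.10848435973302692 [0.48190213 0.04179141 0.17019131] [0.66065071 0.06125927 0.186     ]
yaw2 0.10975483717832252
```

Request:
servo_tool(series=[{"claw": 1,"tx": 0.0165,"ty": 0.0379,"tz": 0,"spin": -0.004},{"claw": 1,"tx": 0.0165,"ty": 0.0379,"tz": 0,"spin": 0},{"claw": 1,"tx": 0.0165,"ty": 0.0379,"tz": 0,"spin": 0},{"claw": 1,"tx": 0.0165,"ty": 0.0379,"tz": 0,"spin": 0},{"claw": 1,"tx": 0.0165,"ty": 0.0379,"tz": 0,"spin": 0},{"claw": 1,"tx": 0.0165,"ty": 0.0379,"tz": 0,"spin": 0},{"claw": 1,"tx": 0,"ty": 0,"tz": 0.02,"spin": 0},{"claw": 1,"tx": 0,"ty": 0,"tz": 0.02,"spin": 0},{"claw": 1,"tx": 0,"ty": 0,"tz": 0,"spin": 0}])

```text
time_s: 4.43
eef_pos: [0.5179, 0.0451, 0.2191]
eef_rot: [3.137, 0.167, -0.008]
contact_force: [-0.5, -0.8, -0.7]
finger_gap: 0.998
```

```bash
python3 -c "
from h import *
s,_=snap('wE')
u=np.array([.9941,.1085]);v=np.array([.1085,-.9941])
d=np.array([.5177,.0457])-s['eef_pos'][:2];print(d@u,d@v)"
```

```text
4.4333 [0.5179 0.0451 0.2191] [ 3.1369  0.1665 -0.0084]
-0.00018030635167265387 -0.0006228434355296953
```

View pics/wE.png

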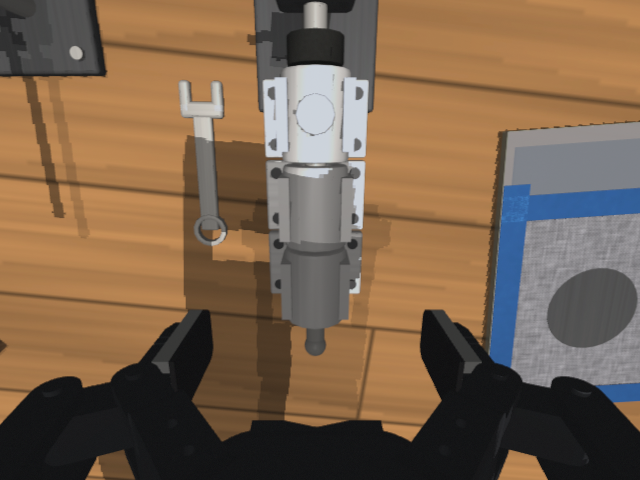

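Request:
servo_tool(series=[{"claw": 1,"tx": 0,"ty": -0.0005,"tz": 0.025,"spin": 0},{"claw": 1,"tx": 0,"ty": 0,"tz": 0.026,"spin": 0},{"claw": 1,"tx": 0,"ty": 0,"tz": 0,"spin": 0},{"claw": 0.2,"tx": 0,"ty": 0,"tz": 0,"spin": 0},{"claw": 0.2,"tx": 0,"ty": 0,"tz": 0,"spin": 0},{"claw": 0.2,"tx": 0,"ty": 0,"tz": 0,"spin": 0},{"claw": 0.0,"tx": 0,"ty": 0,"tz": 0,"spin": 0},{"claw": 0.0,"tx": 0,"ty": 0,"tz": 0,"spin": 0}])

```text
time_s: 5.15
eef_pos: [0.5195, 0.0481, 0.1725]
eef_rot: [-3.137, -0.173, -0.003]
contact_force: [-0.6, 0.5, -0.1]
finger_gap: 0.501
```

```bash
python3 -c "
from h import *
s,_=snap('wF');print(s['contact_force'],s['torque'],s['finger_gap'],s['joint_vel'])
s=monitor.observe();print(s['eef_pos'],s['joint_vel'])"
```

```text
5.15 [0.5195 0.0481 0.1725] [-3.1368 -0.1726 -0.0032]
[-0.5618142   0.48474905 -0.05607368] [-0.01369301 -0.01545383 -0.04943742] 0.5005803853063567 [ 3.15051033e-05  5.39458660e-03  6.25909311e-03 -7.99113341e-04
 -3.75852286e-03 -5.40849598e-04]
[0.51936202 0.04808487 0.17227223] [-0.0002708   0.00626554  0.0045512   0.00080764 -0.00198792  0.00046273]
```

View pics/wF.png

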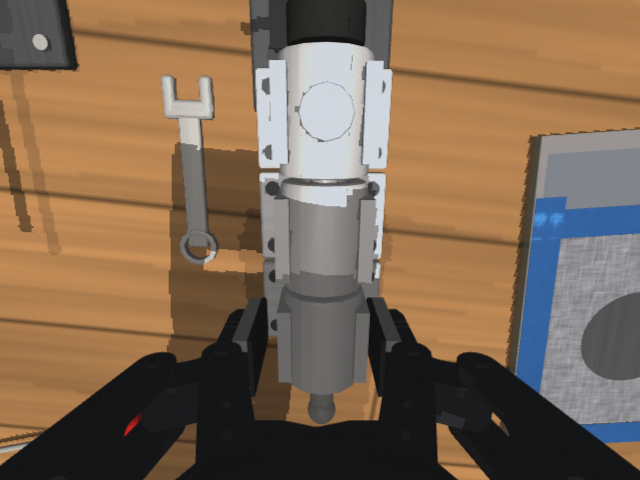

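Request:
servo_tool(series=[{"claw": 0.0,"tx": 0,"ty": 0,"tz": 0,"spin": 0},{"claw": 0.0,"tx": 0,"ty": 0,"tz": 0,"spin": 0},{"claw": 0.0,"tx": 0,"ty": 0,"tz": 0,"spin": 0}])

```text
time_s: 5.45
eef_pos: [0.5188, 0.048, 0.1714]
eef_rot: [-3.137, -0.172, -0.0]
contact_force: [0.5, -0.8, 0.2]
finger_gap: 0.5
```

Request:
servo_tool(series=[{"claw": 0.0,"tx": -0.001,"ty": 0.0022,"tz": 0.003,"spin": 0},{"claw": 0.0,"tx": 0,"ty": 0,"tz": 0,"spin": 0},{"claw": 0.0,"tx": 0,"ty": 0,"tz": 0,"spin": 0},{"claw": 0.0,"tx": 0,"ty": 0,"tz": 0,"spin": 0}])

```text
time_s: 5.78
eef_pos: [0.518, 0.0456, 0.1682]
eef_rot: [-3.137, -0.172, 0.001]
contact_force: [-0.1, -0.2, 0.3]
finger_gap: 0.501
```

```bash
python3 -c "
from h import *
s,_=snap('wG')
u=np.array([.9941,.1085]);v=np.array([.1085,-.9941])
d=np.array([.5177,.0457])-s['eef_pos'][:2];print(d@u,d@v)"
```

```text
5.7833 [0.518  0.0456 0.1682] [-3.1369e+00 -1.7210e-01  6.0000e-04]
-0.00029485969051228924 -0.000126837135824008
```

View pics/wG.png

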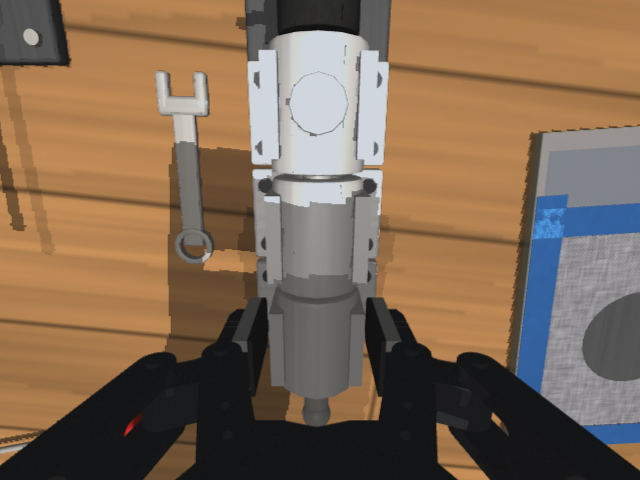

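Request:
servo_tool(series=[{"claw": -0.3,"tx": 0,"ty": 0,"tz": 0,"spin": 0},{"claw": -0.3,"tx": 0,"ty": 0,"tz": 0,"spin": 0},{"claw": -1,"tx": 0,"ty": 0,"tz": 0,"spin": 0},{"claw": -1,"tx": 0,"ty": 0,"tz": 0,"spin": 0},{"claw": -1,"tx": 0,"ty": 0,"tz": 0,"spin": 0}])

```text
time_s: 6.25
eef_pos: [0.5181, 0.0457, 0.1684]
eef_rot: [3.137, 0.172, 0.0]
contact_force: [0.6, -1.4, 0.2]
finger_gap: 0.386
```

```bash
python3 -c "
from h import *
s,_=snap('wH');print(s['contact_force'],s['torque'],s['finger_gap'])"
```

```text
6.25 [0.5181 0.0457 0.1684] [3.1368e+00 1.7250e-01 2.0000e-04]
[ 0.62176616 -1.41187596  0.24218554] [-0.05629562  0.0663173  -0.0200678 ] 0.38596259199863625
```

View pics/wH.png

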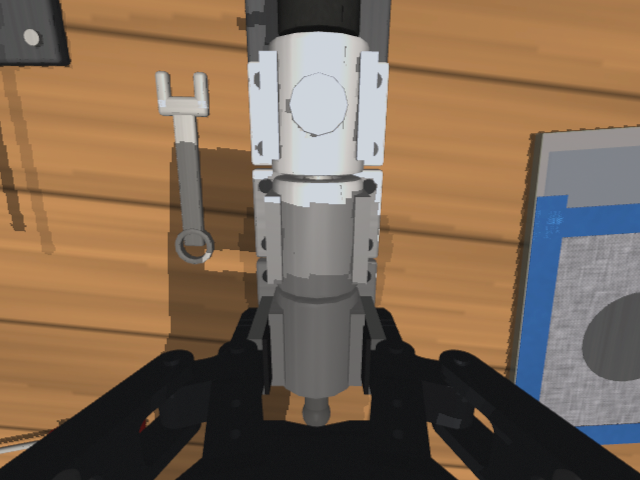

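Request:
servo_tool(series=[{"claw": -1,"tx": 0,"ty": 0,"tz": -0.002,"spin": 0},{"claw": -1,"tx": 0,"ty": 0,"tz": -0.002,"spin": 0},{"claw": -1,"tx": 0,"ty": 0,"tz": 0,"spin": 0},{"claw": -1,"tx": 0,"ty": 0,"tz": 0,"spin": 0}])

```text
time_s: 6.63
eef_pos: [0.518, 0.0457, 0.1723]
eef_rot: [-3.137, -0.172, 0.0]
contact_force: [0.1, 0.3, -2.6]
finger_gap: 0.387
```

Request:
servo_tool(series=[{"claw": -1,"tx": -0.01,"ty": 0,"tz": 0,"spin": 0},{"claw": -1,"tx": -0.012,"ty": 0,"tz": 0,"spin": 0},{"claw": -1,"tx": -0.012,"ty": 0,"tz": 0,"spin": 0}])

```text
time_s: 6.88
eef_pos: [0.483, 0.0419, 0.172]
eef_rot: [-3.137, -0.172, 0.002]
contact_force: [-0.8, -0.1, -2.8]
finger_gap: 0.385
```

Request:
servo_tool(series=[{"claw": -1,"tx": -0.012,"ty": 0,"tz": 0,"spin": 0},{"claw": -1,"tx": -0.012,"ty": 0,"tz": 0,"spin": 0},{"claw": -1,"tx": -0.012,"ty": 0,"tz": 0,"spin": 0},{"claw": -1,"tx": -0.015,"ty": 0,"tz": 0,"spin": 0},{"claw": -1,"tx": -0.015,"ty": 0,"tz": 0,"spin": 0},{"claw": -1,"tx": 0,"ty": 0,"tz": 0,"spin": 0}])

```text
time_s: 7.38
eef_pos: [0.4147, 0.0344, 0.1718]
eef_rot: [-3.137, -0.172, 0.006]
contact_force: [-1.2, -0.6, -2.1]
finger_gap: 0.389
```

```bash
python3 -c "
from h import *
s,_=snap('wI');print(s['contact_force'],s['torque'],s['finger_gap'])"
```

```text
7.3833 [0.4147 0.0344 0.1718] [-3.1369 -0.1723  0.0062]
[-1.18843564 -0.60768161 -2.07130738] [-0.00107777  0.02395515 -0.02196272] 0.3890141117626656
```

View pics/wI.png

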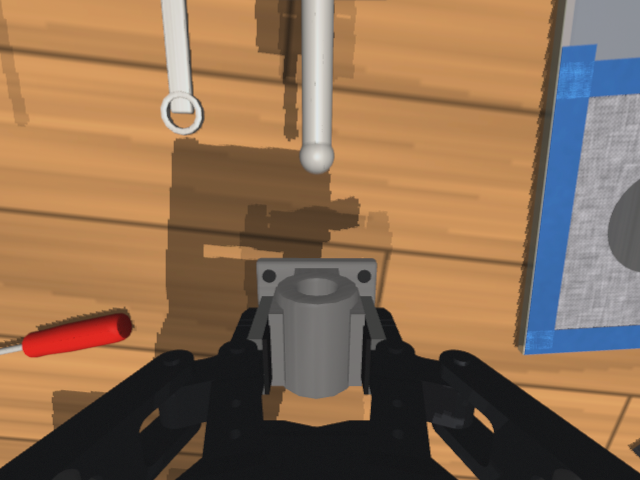

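Request:
servo_tool(series=[{"claw": -1,"tx": 0.0045,"ty": -0.033,"tz": -0.001,"spin": 0},{"claw": -1,"tx": 0.0045,"ty": -0.033,"tz": -0.001,"spin": 0},{"claw": -1,"tx": 0.0045,"ty": -0.033,"tz": -0.001,"spin": 0},{"claw": -1,"tx": 0.0045,"ty": -0.033,"tz": 0,"spin": 0},{"claw": -1,"tx": 0.0045,"ty": -0.033,"tz": 0,"spin": 0},{"claw": -1,"tx": 0.0045,"ty": -0.033,"tz": 0,"spin": 0},{"claw": -1,"tx": 0.0045,"ty": -0.033,"tz": 0,"spin": 0},{"claw": -1,"tx": 0,"ty": 0,"tz": 0,"spin": 0},{"claw": -1,"tx": 0,"ty": 0,"tz": 0,"spin": 0},{"claw": -1,"tx": 0,"ty": 0,"tz": 0,"spin": 0}])

```text
time_s: 8.27
eef_pos: [0.4246, 0.2678, 0.1751]
eef_rot: [3.136, 0.174, -0.001]
contact_force: [0.1, -0.8, -2.7]
finger_gap: 0.388
```

```bash
python3 -c "
from h import *
s,_=snap('wJ');print(s['contact_force'],s['torque'],s['finger_gap'])
u=np.array([.9941,.1085]);v=np.array([.1085,-.9941])
d=np.array([.4205,.2675])-s['eef_pos'][:2];print(d@u,d@v)"
```

```text
8.2667 [0.4246 0.2678 0.1751] [ 3.1364e+00  1.7380e-01 -6.0000e-04]
[ 0.06797482 -0.79482713 -2.71130879] [-0.00352847 -0.01893832 -0.01685573] 0.38773655046869543
-0.004121979638411897 -0.0001562276419416595
```

View pics/wJ.png

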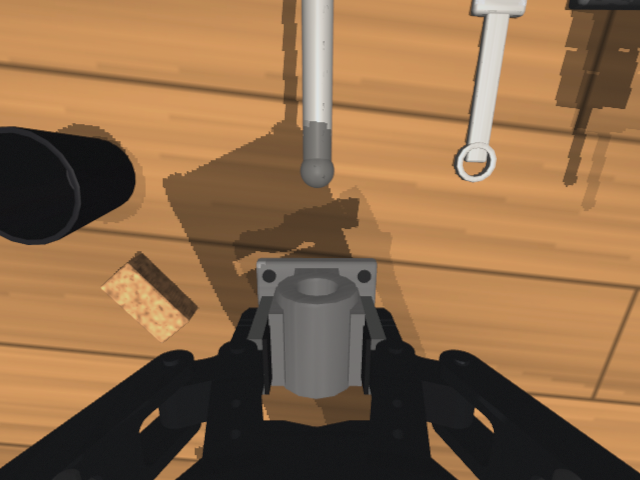

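```bash
python3 - <<'E'
from h import *
a=cv2.imread('pics/wI.png');b=cv2.imread('pics/wJ.png')
A=a[130:180,292:342];B=b[145:195,292:342]
cv2.imwrite('pics/beads3.png',np.hstack([cv2.resize(A,(400,400),interpolation=2),cv2.resize(B,(400,400),interpolation=2)]))
E
```

```text
(no output)
```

View pics/beads3.png

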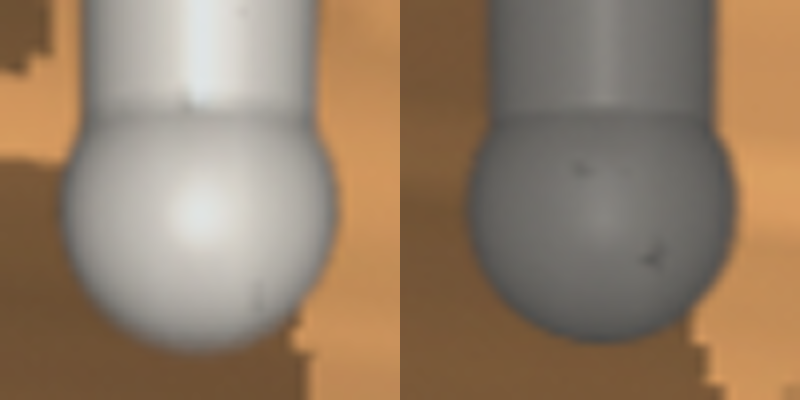

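```bash
python3 - <<'E'
from h import *
from scipy.optimize import least_squares
def ls(obs,x0):
    f=lambda X:np.concatenate([proj(wc(n),X)-np.array(uv) for n,uv in obs])
    r=least_squares(f,x0);return r.x,np.round(r.fun,2)
print(ls([('wA',(321.75,107.75)),('wB',(308.6,338.75)),('wI',(317,156.6))],[.48,.04,.17]))
print(ls([('wD',(309.1,100)),('wC',(314.6,338)),('wJ',(317.4,171.2))],[.48,.27,.17]))
print(ls([('wA',(321.75,107.75)),('wI',(317,156.6))],[.48,.04,.17]))
print(ls([('wD',(309.1,100)),('wJ',(317.4,171.2))],[.48,.27,.17]))
print(ls([('wB',(308.6,338.75)),('wI',(317,156.6))],[.48,.04,.17]))
print(ls([('wC',(314.6,338)),('wJ',(317.4,171.2))],[.48,.27,.17]))
E
```

```text
(array([0.48230725, 0.04202925, 0.17048818]), array([-0.89, -0.88,  0.17, -0.28,  0.45,  0.67]))
(array([0.48760184, 0.27494584, 0.17332177]), array([ 0.33,  0.19, -0.47,  0.11,  0.04, -0.18]))
(array([0.48224681, 0.04197126, 0.1654262 ]), array([-0.89, -0.05,  0.55,  0.03]))
(array([0.48761799, 0.2750062 , 0.17428633]), array([ 0.19, -0.02, -0.12,  0.01]))
(array([0.48255628, 0.04220254, 0.1712779 ]), array([-0.07, -0.  ,  0.03,  0.  ]))
(array([0.48752036, 0.27487903, 0.1730294 ]), array([-0.39, -0.01,  0.2 ,  0.  ]))
```

Request:
servo_tool(series=[{"claw": -1,"tx": 0.012,"ty": 0,"tz": 0.0003,"spin": 0.002},{"claw": -1,"tx": 0.012,"ty": 0,"tz": 0,"spin": 0},{"claw": -1,"tx": 0.009,"ty": 0,"tz": 0,"spin": 0},{"claw": -1,"tx": 0.003,"ty": 0,"tz": 0,"spin": 0},{"claw": -1,"tx": 0.003,"ty": 0,"tz": 0,"spin": 0}])

```text
time_s: 8.73
eef_pos: [0.4647, 0.2717, 0.175]
eef_rot: [-3.137, -0.167, -0.0]
contact_force: [0.0, 0.1, -2.6]
finger_gap: 0.386
```

Request:
servo_tool(series=[{"claw": -1,"tx": 0.004,"ty": 0,"tz": 0,"spin": 0},{"claw": -1,"tx": 0.004,"ty": 0,"tz": 0,"spin": 0},{"claw": -1,"tx": 0.004,"ty": 0,"tz": 0,"spin": 0}])

```text
time_s: 8.98
eef_pos: [0.4756, 0.2732, 0.1749]
eef_rot: [3.137, 0.169, -0.0]
contact_force: [-0.7, 0.0, -2.7]
finger_gap: 0.391
```

```bash
python3 -c "
from h import *
s,_=snap('wK');print(s['contact_force'],s['torque'],s['finger_gap'])"
```

```text
8.9833 [0.4756 0.2732 0.1749] [ 3.1369e+00  1.6930e-01 -5.0000e-04]
[-0.66483372  0.00488956 -2.7305647 ] [-0.01934156 -0.00568952  0.00982639] 0.39067166736221914
```

View pics/wK.png

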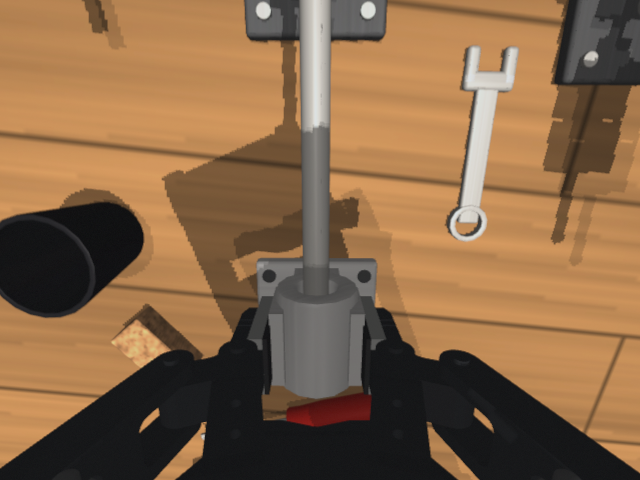

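Request:
servo_tool(series=[{"claw": -1,"tx": 0.006,"ty": 0,"tz": 0,"spin": 0},{"claw": -1,"tx": 0.008,"ty": 0,"tz": 0,"spin": 0},{"claw": -1,"tx": 0.008,"ty": 0,"tz": 0,"spin": 0},{"claw": -1,"tx": 0.008,"ty": 0,"tz": 0,"spin": 0},{"claw": -1,"tx": 0.008,"ty": 0,"tz": 0,"spin": 0}])

```text
time_s: 9.45
eef_pos: [0.5142, 0.2776, 0.1751]
eef_rot: [-3.137, -0.169, -0.0]
contact_force: [-0.9, 0.6, -2.9]
finger_gap: 0.387
```

Request:
servo_tool(series=[{"claw": -1,"tx": 0.01,"ty": 0,"tz": 0,"spin": 0},{"claw": -1,"tx": 0.01,"ty": 0,"tz": 0,"spin": 0},{"claw": -1,"tx": 0.01,"ty": 0,"tz": 0,"spin": 0},{"claw": -1,"tx": 0.01,"ty": 0,"tz": 0,"spin": 0},{"claw": -1,"tx": 0.01,"ty": 0,"tz": 0,"spin": 0},{"claw": -1,"tx": 0.01,"ty": 0,"tz": 0,"spin": 0},{"claw": -1,"tx": 0.01,"ty": 0,"tz": 0,"spin": 0},{"claw": -1,"tx": 0.005,"ty": 0,"tz": 0,"spin": 0},{"claw": -1,"tx": 0,"ty": 0,"tz": 0,"spin": 0}])

```text
time_s: 10.2
eef_pos: [0.589, 0.2856, 0.175]
eef_rot: [-3.137, -0.169, -0.001]
contact_force: [0.4, 0.1, -2.7]
finger_gap: 0.386
```

```bash
python3 -c "
from h import *
s,_=snap('wL');print(s['contact_force'],s['torque'],s['finger_gap'])
u=np.array([.9941,.1085]);v=np.array([.1085,-.9941])
d=np.array([.4876,.2749])+.12*u-s['eef_pos'][:2];print(d@u,d@v)"
```

```text
10.2 [0.589  0.2856 0.175 ] [-3.1368e+00 -1.6860e-01 -1.2000e-03]
[ 0.43368341  0.12128096 -2.73592878] [ 0.03601782  0.01105883 -0.00438203] 0.38592520432617755
0.017992434537120496 -0.00038373170486251623
```

View pics/wL.png

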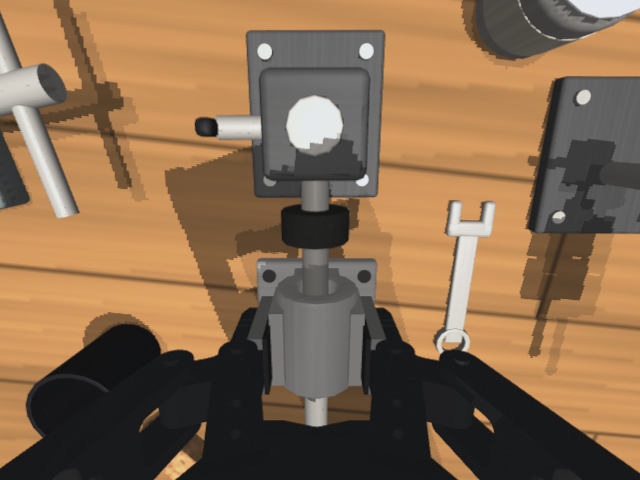

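Request:
servo_tool(series=[{"claw": -1,"tx": 0.006,"ty": 0,"tz": 0,"spin": 0},{"claw": -1,"tx": 0.005,"ty": 0,"tz": 0,"spin": 0},{"claw": -1,"tx": 0.003,"ty": 0,"tz": 0,"spin": 0},{"claw": -1,"tx": 0.002,"ty": 0,"tz": 0,"spin": 0},{"claw": -1,"tx": 0,"ty": 0,"tz": 0,"spin": 0},{"claw": -1,"tx": 0,"ty": 0,"tz": 0,"spin": 0}])

```text
time_s: 10.75
eef_pos: [0.6036, 0.2872, 0.175]
eef_rot: [3.137, 0.169, -0.0]
contact_force: [0.2, -0.5, -2.5]
finger_gap: 0.382
```

Request:
servo_tool(series=[{"claw": -1,"tx": 0.0015,"ty": 0,"tz": 0,"spin": 0},{"claw": -1,"tx": 0.0015,"ty": 0,"tz": 0,"spin": 0},{"claw": -1,"tx": 0,"ty": 0,"tz": 0,"spin": 0}])

```text
time_s: 11.0
eef_pos: [0.6068, 0.2875, 0.1751]
eef_rot: [-3.137, -0.169, -0.0]
contact_force: [0.5, -0.0, -2.7]
finger_gap: 0.384
```

Request:
servo_tool(series=[{"claw": -1,"tx": 0.001,"ty": 0,"tz": 0,"spin": 0},{"claw": -1,"tx": 0.001,"ty": 0,"tz": 0,"spin": 0},{"claw": -1,"tx": 0,"ty": 0,"tz": 0,"spin": 0}])

```text
time_s: 11.25
eef_pos: [0.6081, 0.2877, 0.1749]
eef_rot: [3.137, 0.169, -0.002]
contact_force: [-2.7, -1.1, -0.6]
finger_gap: 0.387
```

Request:
servo_tool(series=[{"claw": -1,"tx": 0,"ty": 0,"tz": 0.0015,"spin": 0},{"claw": -1,"tx": 0,"ty": 0,"tz": 0.0015,"spin": 0},{"claw": -1,"tx": 0,"ty": 0,"tz": 0,"spin": 0},{"claw": -1,"tx": 0,"ty": 0,"tz": 0,"spin": 0}])

```text
time_s: 11.58
eef_pos: [0.6082, 0.2876, 0.1716]
eef_rot: [3.137, 0.169, -0.002]
contact_force: [-4.1, -0.2, -4.3]
finger_gap: 0.386
```

Request:
servo_tool(series=[{"claw": -1,"tx": 0,"ty": 0,"tz": 0.001,"spin": 0},{"claw": -1,"tx": 0,"ty": 0,"tz": 0,"spin": 0},{"claw": -1,"tx": 0,"ty": 0,"tz": 0,"spin": 0}])

```text
time_s: 11.83
eef_pos: [0.6084, 0.2876, 0.171]
eef_rot: [3.137, 0.169, -0.001]
contact_force: [-4.4, -0.2, -1.2]
finger_gap: 0.386
```

Request:
servo_tool(series=[{"claw": -1,"tx": 0,"ty": 0,"tz": 0.0007,"spin": 0},{"claw": -1,"tx": 0,"ty": 0,"tz": 0,"spin": 0},{"claw": -1,"tx": 0,"ty": 0,"tz": 0,"spin": 0}])

```text
time_s: 12.08
eef_pos: [0.6085, 0.2877, 0.171]
eef_rot: [3.137, 0.169, -0.0]
contact_force: [-6.1, -1.1, 3.1]
finger_gap: 0.387
```

Request:
servo_tool(series=[{"claw": 0.2,"tx": 0,"ty": 0,"tz": -0.0005,"spin": 0},{"claw": 0.2,"tx": 0,"ty": 0,"tz": 0,"spin": 0},{"claw": 0.2,"tx": 0,"ty": 0,"tz": 0,"spin": 0},{"claw": 0.2,"tx": 0,"ty": 0,"tz": 0,"spin": 0},{"claw": 0.2,"tx": 0,"ty": 0,"tz": 0,"spin": 0}])

```text
time_s: 12.5
eef_pos: [0.6091, 0.2878, 0.171]
eef_rot: [-3.137, -0.169, -0.002]
contact_force: [-0.3, 0.2, -0.2]
finger_gap: 0.605
```

```bash
python3 -c "
from h import *
s,_=snap('wM');print(s['contact_force'],s['torque'],s['finger_gap'])"
```

```text
12.5 [0.6091 0.2878 0.171 ] [-3.1368e+00 -1.6910e-01 -1.6000e-03]
[-0.33308747  0.24436976 -0.20934172] [-0.03527889 -0.01095767 -0.00978763] 0.6047298120878776
```

View pics/wM.png

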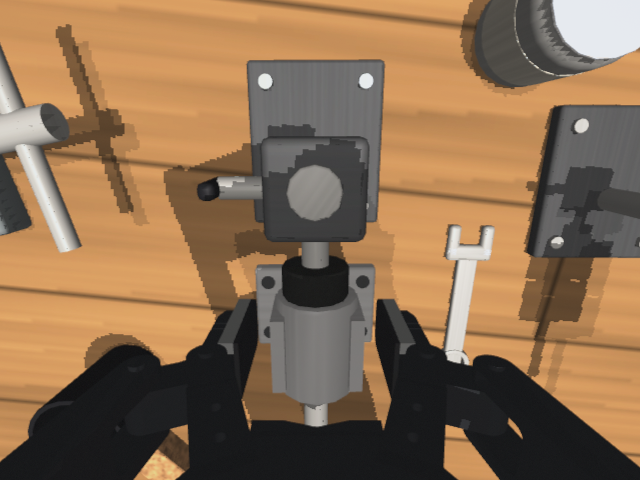

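Request:
servo_tool(series=[{"claw": 0.5,"tx": 0,"ty": 0,"tz": -0.02,"spin": 0},{"claw": 0.5,"tx": 0,"ty": 0,"tz": -0.025,"spin": 0},{"claw": 0.5,"tx": -0.005,"ty": 0.005,"tz": -0.02,"spin": 0},{"claw": 0.5,"tx": -0.012,"ty": 0.038,"tz": 0,"spin": -0.001},{"claw": 0.5,"tx": -0.012,"ty": 0.038,"tz": 0,"spin": 0},{"claw": 0.5,"tx": -0.012,"ty": 0.038,"tz": 0,"spin": 0},{"claw": 0.5,"tx": -0.012,"ty": 0.038,"tz": 0,"spin": 0},{"claw": 0.5,"tx": -0.012,"ty": 0.038,"tz": 0,"spin": 0},{"claw": 0.5,"tx": -0.01,"ty": 0.0355,"tz": 0,"spin": 0},{"claw": 0.5,"tx": 0,"ty": 0,"tz": 0,"spin": 0}])

```text
time_s: 13.38
eef_pos: [0.5577, 0.0453, 0.2359]
eef_rot: [3.136, 0.164, -0.002]
contact_force: [0.7, -0.3, 0.3]
finger_gap: 0.75
```

Request:
servo_tool(series=[{"claw": 0.5,"tx": 0,"ty": 0,"tz": 0.01,"spin": 0},{"claw": 0.5,"tx": 0,"ty": 0,"tz": 0.01,"spin": 0},{"claw": 0.5,"tx": 0,"ty": 0,"tz": 0,"spin": 0},{"claw": 0.5,"tx": 0,"ty": 0,"tz": 0,"spin": 0}])

```text
time_s: 13.72
eef_pos: [0.5585, 0.0515, 0.2145]
eef_rot: [-3.137, -0.173, 0.004]
contact_force: [-0.0, 0.1, -0.2]
finger_gap: 0.749
```

```bash
python3 -c "
from h import *
s,_=snap('wN')
u=np.array([.9941,.1085]);v=np.array([.1085,-.9941])
d=np.array([.5598,.0503])-s['eef_pos'][:2];print(d@u,d@v)"
```

```text
13.7167 [0.5585 0.0515 0.2145] [-3.1367 -0.1733  0.0038]
0.0011511658042915773 0.001360468685415831
```

View pics/wN.png

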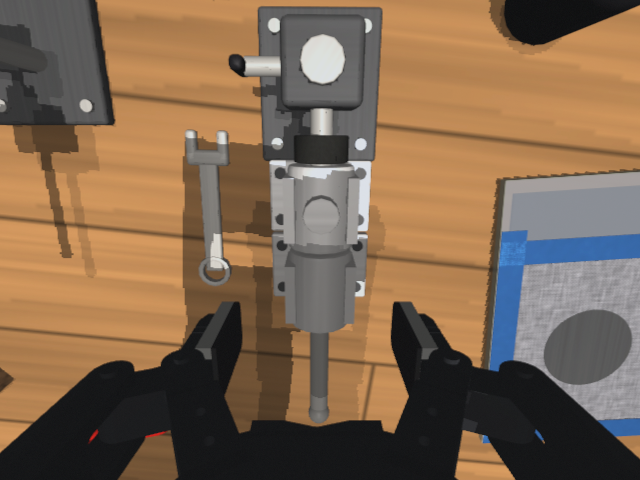

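Request:
servo_tool(series=[{"claw": 0.5,"tx": 0.001,"ty": 0.0013,"tz": 0.015,"spin": 0.0015},{"claw": 0.5,"tx": 0,"ty": 0,"tz": 0.016,"spin": 0},{"claw": 0.5,"tx": 0,"ty": 0,"tz": 0.015,"spin": 0},{"claw": 0.0,"tx": 0,"ty": 0,"tz": 0,"spin": 0},{"claw": 0.0,"tx": 0,"ty": 0,"tz": 0,"spin": 0},{"claw": 0.0,"tx": 0,"ty": 0,"tz": 0,"spin": 0},{"claw": 0.0,"tx": 0,"ty": 0,"tz": 0,"spin": 0}])

```text
time_s: 14.35
eef_pos: [0.561, 0.0496, 0.1709]
eef_rot: [-3.137, -0.169, -0.003]
contact_force: [0.4, 0.2, 0.5]
finger_gap: 0.499
```

```bash
python3 -c "
from h import *
s,_=snap('wO');print(s['contact_force'])
u=np.array([.9941,.1085]);v=np.array([.1085,-.9941])
d=np.array([.5598,.0503])-s['eef_pos'][:2];print(d@u,d@v)"
```

```text
14.35 [0.561  0.0496 0.1709] [-3.137e+00 -1.693e-01 -2.900e-03]
[0.36453629 0.22868107 0.5157471 ]
-0.001096099300877614 -0.0008109940910308424
```

View pics/wO.png

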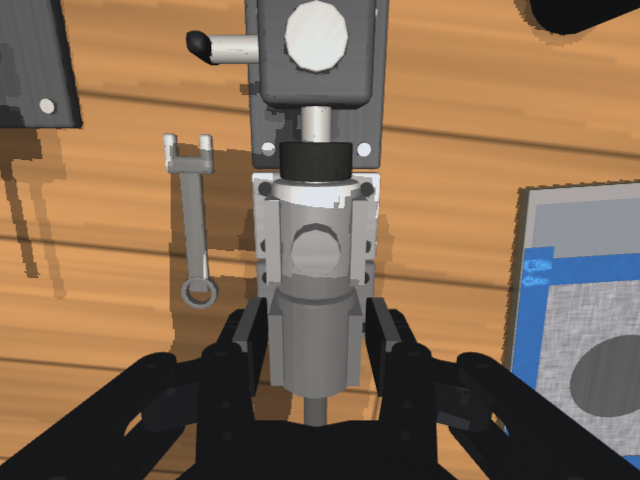

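Request:
servo_tool(series=[{"claw": 0.0,"tx": -0.001,"ty": -0.0004,"tz": 0.002,"spin": 0},{"claw": -0.15,"tx": 0,"ty": 0,"tz": 0,"spin": 0},{"claw": -0.3,"tx": 0,"ty": 0,"tz": 0,"spin": 0},{"claw": -0.3,"tx": 0,"ty": 0,"tz": 0,"spin": 0},{"claw": -1,"tx": 0,"ty": 0,"tz": 0,"spin": 0},{"claw": -1,"tx": 0,"ty": 0,"tz": 0,"spin": 0},{"claw": -1,"tx": 0,"ty": 0,"tz": 0,"spin": 0}])

```text
time_s: 14.98
eef_pos: [0.5591, 0.0496, 0.1679]
eef_rot: [-3.137, -0.168, 0.0]
contact_force: [-1.4, 0.4, 2.2]
finger_gap: 0.387
```

Request:
servo_tool(series=[{"claw": -1,"tx": 0,"ty": 0,"tz": -0.002,"spin": 0},{"claw": -1,"tx": 0,"ty": 0,"tz": -0.002,"spin": 0},{"claw": -1,"tx": 0,"ty": 0,"tz": 0,"spin": 0},{"claw": -1,"tx": 0,"ty": 0,"tz": 0,"spin": 0}])

```text
time_s: 15.32
eef_pos: [0.5591, 0.0495, 0.1717]
eef_rot: [3.137, 0.168, -0.0]
contact_force: [0.1, -0.5, -2.4]
finger_gap: 0.39
```

Request:
servo_tool(series=[{"claw": -1,"tx": -0.008,"ty": -0.0007,"tz": 0,"spin": -0.001},{"claw": -1,"tx": -0.012,"ty": 0,"tz": 0,"spin": 0},{"claw": -1,"tx": -0.012,"ty": 0,"tz": 0,"spin": 0},{"claw": -1,"tx": -0.012,"ty": 0,"tz": 0,"spin": 0},{"claw": -1,"tx": -0.012,"ty": 0,"tz": 0,"spin": 0}])

```text
time_s: 15.73
eef_pos: [0.502, 0.0441, 0.1716]
eef_rot: [3.137, 0.17, -0.001]
contact_force: [-0.3, 0.4, -2.5]
finger_gap: 0.392
```

Request:
servo_tool(series=[{"claw": -1,"tx": -0.012,"ty": 0,"tz": 0,"spin": 0},{"claw": -1,"tx": -0.012,"ty": 0,"tz": 0,"spin": 0},{"claw": -1,"tx": -0.012,"ty": 0,"tz": 0,"spin": 0},{"claw": -1,"tx": -0.015,"ty": 0,"tz": 0,"spin": 0},{"claw": -1,"tx": -0.013,"ty": 0,"tz": 0,"spin": 0},{"claw": -1,"tx": 0,"ty": 0,"tz": 0,"spin": 0},{"claw": -1,"tx": 0,"ty": 0,"tz": 0,"spin": 0}])

```text
time_s: 16.32
eef_pos: [0.4394, 0.0372, 0.1719]
eef_rot: [3.137, 0.17, 0.0]
contact_force: [0.1, 0.5, -2.1]
finger_gap: 0.39
```

```bash
python3 -c "
from h import *
s,_=snap('wP');print(s['contact_force'],s['torque'],s['finger_gap'])
u=np.array([.9941,.1085]);v=np.array([.1085,-.9941])
d=np.array([.4246,.2676])-s['eef_pos'][:2];print(d@u,d@v)"
```

```text
16.3167 [0.4394 0.0372 0.1719] [3.137e+00 1.700e-01 4.000e-04]
[ 0.05015036  0.51054756 -2.08959655] [-0.03944526 -0.00984138  0.01997475] 0.38989140117953586
0.010321965694253343 -0.23059924026800793
```

View pics/wP.png

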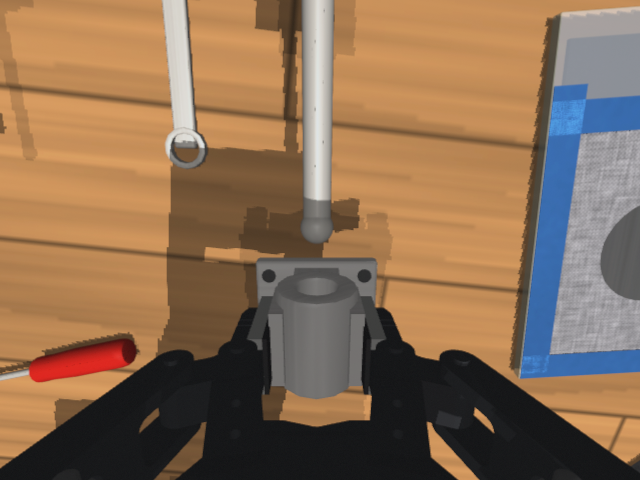

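Request:
servo_tool(series=[{"claw": -1,"tx": 0.001,"ty": -0.033,"tz": -0.001,"spin": 0},{"claw": -1,"tx": 0.001,"ty": -0.033,"tz": -0.001,"spin": 0},{"claw": -1,"tx": 0.001,"ty": -0.033,"tz": -0.001,"spin": 0},{"claw": -1,"tx": 0.001,"ty": -0.033,"tz": 0,"spin": 0},{"claw": -1,"tx": 0.001,"ty": -0.033,"tz": 0,"spin": 0},{"claw": -1,"tx": 0.001,"ty": -0.033,"tz": 0,"spin": 0},{"claw": -1,"tx": 0.001,"ty": -0.0325,"tz": 0,"spin": 0},{"claw": -1,"tx": 0,"ty": 0,"tz": 0,"spin": 0},{"claw": -1,"tx": 0,"ty": 0,"tz": 0,"spin": 0},{"claw": -1,"tx": 0,"ty": 0,"tz": 0,"spin": 0}])

```text
time_s: 17.2
eef_pos: [0.422, 0.2674, 0.1746]
eef_rot: [3.137, 0.172, -0.0]
contact_force: [-1.0, -0.7, -2.0]
finger_gap: 0.39
```

```bash
python3 -c "
from h import *
s,_=snap('wQ');print(s['contact_force'],s['torque'],s['finger_gap'])
u=np.array([.9941,.1085]);v=np.array([.1085,-.9941])
d=np.array([.4876,.2749])-s['eef_pos'][:2];print(d@u,d@v)"
```

```text
17.2 [0.422  0.2674 0.1746] [ 3.1366e+00  1.7150e-01 -3.0000e-04]
[-1.01385626 -0.69121294 -1.97383458] [ 0.028314   -0.04609346 -0.05257556] 0.3895803446170942
0.06600921262048591 -0.0003578712578678888
```

View pics/wQ.png

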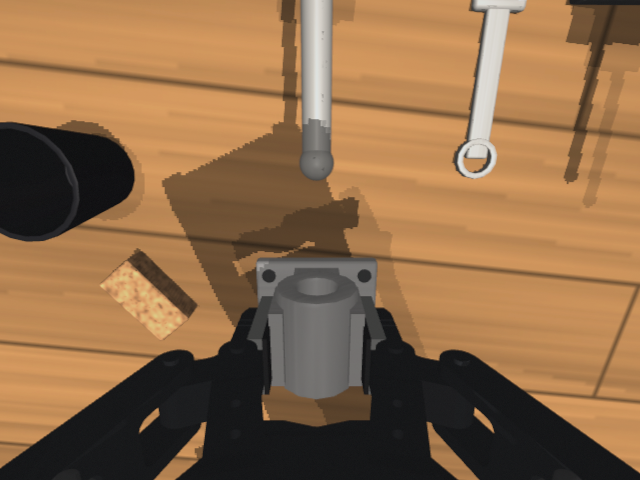

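Request:
servo_tool(series=[{"claw": -1,"tx": 0.012,"ty": 0,"tz": -0.0003,"spin": 0.001},{"claw": -1,"tx": 0.012,"ty": 0,"tz": 0,"spin": 0},{"claw": -1,"tx": 0.009,"ty": 0,"tz": 0,"spin": 0},{"claw": -1,"tx": 0.005,"ty": 0,"tz": 0,"spin": 0},{"claw": -1,"tx": 0.004,"ty": 0,"tz": 0,"spin": 0},{"claw": -1,"tx": 0.004,"ty": 0,"tz": 0,"spin": 0}])

```text
time_s: 17.75
eef_pos: [0.4681, 0.2718, 0.1749]
eef_rot: [3.137, 0.167, -0.001]
contact_force: [-0.0, -0.3, -1.5]
finger_gap: 0.389
```

Request:
servo_tool(series=[{"claw": -1,"tx": 0.004,"ty": 0,"tz": 0,"spin": 0},{"claw": -1,"tx": 0.004,"ty": 0,"tz": 0,"spin": 0},{"claw": -1,"tx": 0.006,"ty": 0,"tz": 0,"spin": 0},{"claw": -1,"tx": 0.008,"ty": 0,"tz": 0,"spin": 0},{"claw": -1,"tx": 0.008,"ty": 0,"tz": 0,"spin": 0},{"claw": -1,"tx": 0.008,"ty": 0,"tz": 0,"spin": 0}])

```text
time_s: 18.25
eef_pos: [0.5063, 0.2764, 0.1752]
eef_rot: [-3.137, -0.169, -0.001]
contact_force: [0.3, 0.2, -2.2]
finger_gap: 0.387
```

Request:
servo_tool(series=[{"claw": -1,"tx": 0.01,"ty": 0,"tz": 0,"spin": 0},{"claw": -1,"tx": 0.01,"ty": 0,"tz": 0,"spin": 0},{"claw": -1,"tx": 0.01,"ty": 0,"tz": 0,"spin": 0},{"claw": -1,"tx": 0.01,"ty": 0,"tz": 0,"spin": 0},{"claw": -1,"tx": 0.008,"ty": 0,"tz": 0,"spin": 0},{"claw": -1,"tx": 0.004,"ty": 0,"tz": 0,"spin": 0},{"claw": -1,"tx": 0,"ty": 0,"tz": 0,"spin": 0},{"claw": -1,"tx": 0,"ty": 0,"tz": 0,"spin": 0}])

```text
time_s: 18.92
eef_pos: [0.5569, 0.2817, 0.1749]
eef_rot: [3.137, 0.168, -0.001]
contact_force: [-0.0, -1.2, -2.8]
finger_gap: 0.388
```

```bash
python3 -c "
from h import *
s,_=snap('wR');print(s['contact_force'],s['torque'],s['finger_gap'])
u=np.array([.9941,.1085]);v=np.array([.1085,-.9941])
d=np.array([.4876,.2749])+.081*u-s['eef_pos'][:2];print(d@u,d@v)"
```

```text
18.9167 [0.5569 0.2817 0.1749] [ 3.1369e+00  1.6820e-01 -1.1000e-03]
[-0.04146249 -1.17375354 -2.81915213] [-0.01191462  0.06246714 -0.04310713] 0.3884241949053314
0.011399349877206446 -0.0007898081585219817
```

View pics/wR.png

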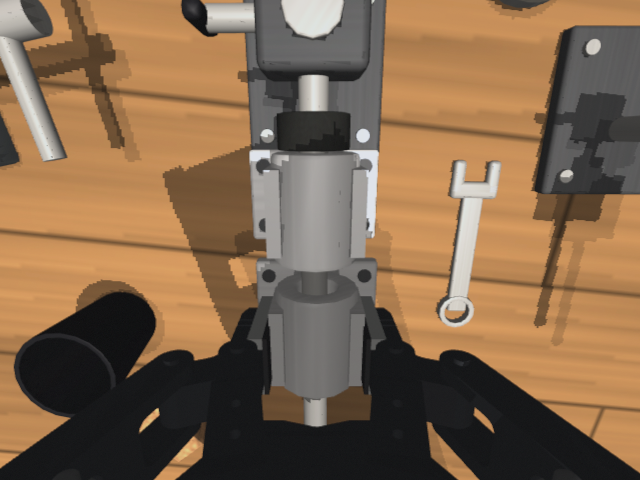

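Request:
servo_tool(series=[{"claw": -1,"tx": 0.004,"ty": -0.0007,"tz": 0.001,"spin": 0},{"claw": -1,"tx": 0.003,"ty": 0,"tz": 0.001,"spin": 0},{"claw": -1,"tx": 0.002,"ty": 0,"tz": 0.0007,"spin": 0},{"claw": -1,"tx": 0.001,"ty": 0,"tz": 0,"spin": 0},{"claw": -1,"tx": 0,"ty": 0,"tz": 0,"spin": 0},{"claw": -1,"tx": 0,"ty": 0,"tz": 0,"spin": 0}])

```text
time_s: 19.47
eef_pos: [0.5668, 0.2835, 0.1723]
eef_rot: [3.137, 0.169, -0.001]
contact_force: [-0.7, 1.2, -2.8]
finger_gap: 0.384
```

Request:
servo_tool(series=[{"claw": -1,"tx": 0.001,"ty": 0,"tz": 0,"spin": 0},{"claw": -1,"tx": 0.001,"ty": 0,"tz": 0,"spin": 0},{"claw": -1,"tx": 0,"ty": 0,"tz": 0,"spin": 0}])

```text
time_s: 19.72
eef_pos: [0.5681, 0.2836, 0.1722]
eef_rot: [3.137, 0.169, -0.003]
contact_force: [-4.7, -0.3, -1.1]
finger_gap: 0.387
```

Request:
servo_tool(series=[{"claw": -1,"tx": -0.0005,"ty": 0,"tz": 0.001,"spin": 0},{"claw": -1,"tx": 0,"ty": 0,"tz": 0.0005,"spin": 0},{"claw": -1,"tx": 0,"ty": 0,"tz": 0,"spin": 0},{"claw": -1,"tx": 0,"ty": 0,"tz": 0,"spin": 0}])

```text
time_s: 20.05
eef_pos: [0.5681, 0.2836, 0.1708]
eef_rot: [3.137, 0.168, -0.001]
contact_force: [-5.3, -0.5, -0.8]
finger_gap: 0.39
```

Request:
servo_tool(series=[{"claw": -1,"tx": 0,"ty": 0,"tz": 0.0008,"spin": 0},{"claw": -1,"tx": 0,"ty": 0,"tz": 0,"spin": 0},{"claw": -1,"tx": 0,"ty": 0,"tz": 0,"spin": 0}])

```text
time_s: 20.3
eef_pos: [0.5682, 0.2837, 0.1703]
eef_rot: [3.137, 0.169, -0.001]
contact_force: [-4.9, -0.5, 0.5]
finger_gap: 0.389
```

Resting on the arm. Releasing.

Request:
servo_tool(series=[{"claw": -0.1,"tx": 0,"ty": 0,"tz": 0,"spin": 0},{"claw": 0.2,"tx": 0,"ty": 0,"tz": 0,"spin": 0},{"claw": 0.2,"tx": 0,"ty": 0,"tz": 0,"spin": 0},{"claw": 0.2,"tx": 0,"ty": 0,"tz": 0,"spin": 0},{"claw": 0.2,"tx": 0,"ty": 0,"tz": 0,"spin": 0},{"claw": 0.2,"tx": 0,"ty": 0,"tz": 0,"spin": 0},{"claw": 0.2,"tx": 0,"ty": 0,"tz": 0,"spin": 0}])

```text
time_s: 20.88
eef_pos: [0.5685, 0.2837, 0.1702]
eef_rot: [-3.137, -0.168, -0.0]
contact_force: [0.1, -0.0, 1.0]
finger_gap: 0.601
```

```bash
python3 -c "
from h import *
s,_=snap('wS');print(s['contact_force'],s['torque'],s['finger_gap'])"
```

```text
20.8833 [0.5685 0.2837 0.1702] [-3.137e+00 -1.685e-01 -5.000e-04]
[ 0.14582327 -0.02052358  0.96132535] [0.067824   0.01758023 0.01938955] 0.6011487520708346
```

View pics/wS.png

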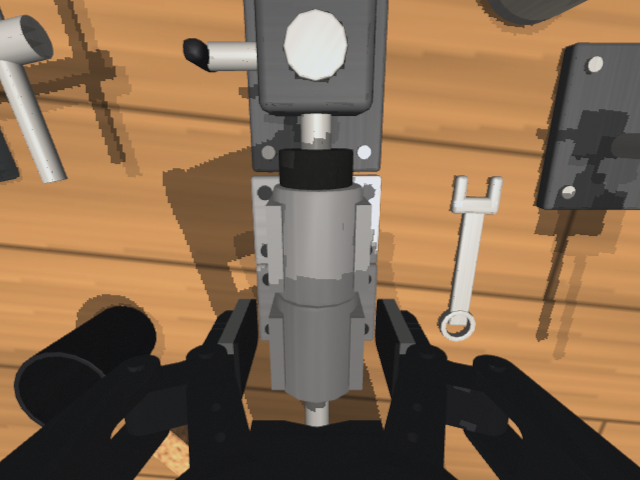

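Request:
servo_tool(series=[{"claw": 0.5,"tx": 0,"ty": 0,"tz": -0.02,"spin": 0},{"claw": 0.5,"tx": 0,"ty": 0,"tz": -0.025,"spin": 0},{"claw": 0.5,"tx": 0,"ty": 0.005,"tz": -0.025,"spin": 0},{"claw": 0.5,"tx": 0.001,"ty": 0.038,"tz": 0,"spin": 0},{"claw": 0.5,"tx": 0.001,"ty": 0.038,"tz": 0,"spin": 0},{"claw": 0.5,"tx": 0.001,"ty": 0.038,"tz": 0,"spin": 0},{"claw": 0.5,"tx": 0.001,"ty": 0.038,"tz": 0,"spin": 0},{"claw": 0.5,"tx": 0.001,"ty": 0.038,"tz": 0,"spin": 0},{"claw": 0.5,"tx": 0.002,"ty": 0.036,"tz": 0,"spin": 0},{"claw": 0.5,"tx": 0,"ty": 0,"tz": 0,"spin": 0}])

```text
time_s: 21.77
eef_pos: [0.6009, 0.0493, 0.2403]
eef_rot: [3.136, 0.161, 0.001]
contact_force: [0.3, -0.3, -0.3]
finger_gap: 0.749
```

Request:
servo_tool(series=[{"claw": 0.5,"tx": 0,"ty": 0,"tz": 0.01,"spin": 0},{"claw": 0.5,"tx": 0,"ty": 0,"tz": 0.01,"spin": 0},{"claw": 0.5,"tx": 0,"ty": 0,"tz": 0,"spin": 0},{"claw": 0.5,"tx": 0,"ty": 0,"tz": 0,"spin": 0},{"claw": 0.5,"tx": 0,"ty": 0,"tz": 0,"spin": 0}])

```text
time_s: 22.18
eef_pos: [0.5998, 0.056, 0.2197]
eef_rot: [-3.137, -0.171, 0.001]
contact_force: [-0.9, -0.1, 0.0]
finger_gap: 0.748
```

```bash
python3 -c "
from h import *
s,_=snap('wT')
u=np.array([.9941,.1085]);v=np.array([.1085,-.9941])
d=np.array([.6005,.0547])-s['eef_pos'][:2];print(d@u,d@v)"
```

```text
22.1833 [0.5998 0.056  0.2197] [-3.1369e+00 -1.7120e-01  1.2000e-03]
0.0005152844312534403 0.0013471958913708595
```

View pics/wT.png

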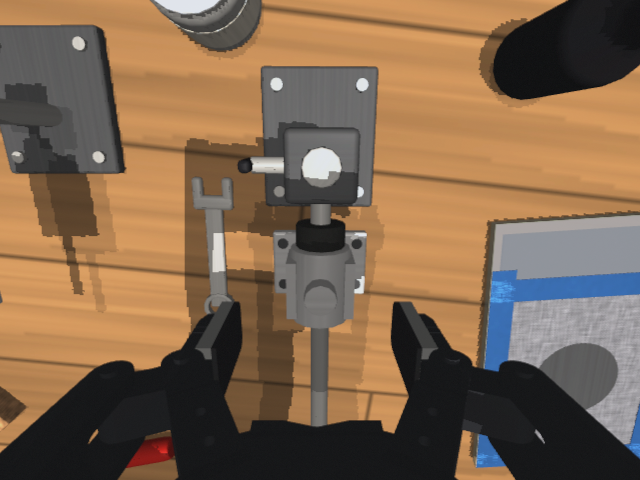

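Request:
servo_tool(series=[{"claw": 0.5,"tx": 0.0005,"ty": 0.0011,"tz": 0.016,"spin": 0},{"claw": 0.5,"tx": 0,"ty": 0,"tz": 0.018,"spin": 0},{"claw": 0.5,"tx": 0,"ty": 0,"tz": 0.017,"spin": 0},{"claw": 0.0,"tx": 0,"ty": 0,"tz": 0,"spin": 0},{"claw": 0.0,"tx": 0,"ty": 0,"tz": 0,"spin": 0},{"claw": 0.0,"tx": 0,"ty": 0,"tz": 0,"spin": 0},{"claw": 0.0,"tx": 0,"ty": 0,"tz": 0,"spin": 0}])

```text
time_s: 22.82
eef_pos: [0.6016, 0.054, 0.1705]
eef_rot: [-3.137, -0.169, -0.004]
contact_force: [0.1, 1.0, -0.0]
finger_gap: 0.497
```

```bash
python3 -c "
from h import *
s,_=snap('wU');print(s['contact_force'])
u=np.array([.9941,.1085]);v=np.array([.1085,-.9941])
d=np.array([.6005,.0547])-s['eef_pos'][:2];print(d@u,d@v)"
```

```text
22.8167 [0.6016 0.054  0.1705] [-3.137  -0.169  -0.0036]
[ 0.12208237  1.03020576 -0.0144016 ]
-0.0010293637736747243 -0.000796301206991525
```

View pics/wU.png

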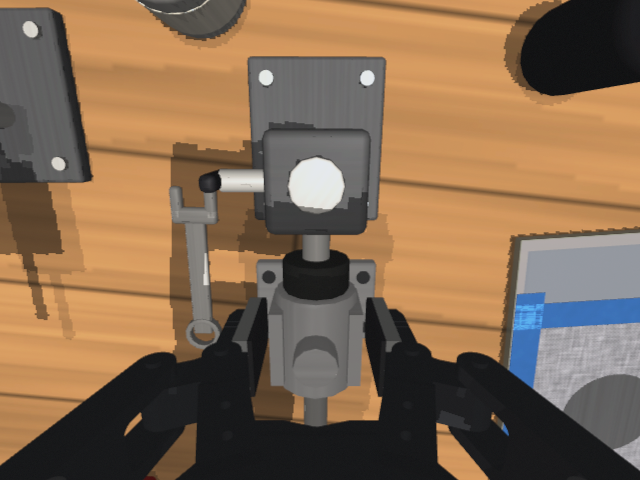

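Request:
servo_tool(series=[{"claw": 0.0,"tx": -0.0007,"ty": -0.0004,"tz": 0.001,"spin": 0},{"claw": -0.15,"tx": 0,"ty": 0,"tz": 0,"spin": 0},{"claw": -0.3,"tx": 0,"ty": 0,"tz": 0,"spin": 0},{"claw": -0.3,"tx": 0,"ty": 0,"tz": 0,"spin": 0},{"claw": -1,"tx": 0,"ty": 0,"tz": 0,"spin": 0},{"claw": -1,"tx": 0,"ty": 0,"tz": 0,"spin": 0},{"claw": -1,"tx": 0,"ty": 0,"tz": 0,"spin": 0}])

```text
time_s: 23.45
eef_pos: [0.6001, 0.054, 0.1683]
eef_rot: [-3.137, -0.168, -0.0]
contact_force: [-0.2, 0.1, 2.8]
finger_gap: 0.392
```

Request:
servo_tool(series=[{"claw": -1,"tx": -0.001,"ty": 0,"tz": -0.002,"spin": 0},{"claw": -1,"tx": 0,"ty": 0,"tz": -0.002,"spin": 0},{"claw": -1,"tx": 0,"ty": 0,"tz": 0,"spin": 0},{"claw": -1,"tx": 0,"ty": 0,"tz": 0,"spin": 0}])

```text
time_s: 23.78
eef_pos: [0.5986, 0.0539, 0.1718]
eef_rot: [3.137, 0.168, -0.001]
contact_force: [0.7, 0.3, -3.6]
finger_gap: 0.386
```

Request:
servo_tool(series=[{"claw": -1,"tx": -0.008,"ty": -0.0006,"tz": -0.0013,"spin": 0},{"claw": -1,"tx": -0.012,"ty": 0,"tz": 0,"spin": 0},{"claw": -1,"tx": -0.012,"ty": 0,"tz": 0,"spin": 0},{"claw": -1,"tx": -0.012,"ty": 0,"tz": 0,"spin": 0},{"claw": -1,"tx": -0.012,"ty": 0,"tz": 0,"spin": 0},{"claw": -1,"tx": -0.012,"ty": 0,"tz": 0,"spin": 0},{"claw": -1,"tx": -0.012,"ty": 0,"tz": 0,"spin": 0}])

```text
time_s: 24.37
eef_pos: [0.5179, 0.0459, 0.1733]
eef_rot: [3.137, 0.168, -0.001]
contact_force: [0.5, -0.1, -3.9]
finger_gap: 0.388
```

Request:
servo_tool(series=[{"claw": -1,"tx": -0.008,"ty": 0,"tz": 0,"spin": 0},{"claw": -1,"tx": -0.008,"ty": 0,"tz": 0,"spin": 0},{"claw": -1,"tx": -0.01,"ty": 0,"tz": 0,"spin": 0},{"claw": -1,"tx": -0.012,"ty": 0,"tz": 0,"spin": 0},{"claw": -1,"tx": -0.012,"ty": 0,"tz": 0,"spin": 0},{"claw": -1,"tx": -0.012,"ty": 0,"tz": 0,"spin": 0},{"claw": -1,"tx": -0.012,"ty": 0,"tz": 0,"spin": 0},{"claw": -1,"tx": -0.012,"ty": 0,"tz": 0,"spin": 0},{"claw": -1,"tx": -0.006,"ty": 0,"tz": 0,"spin": 0},{"claw": -1,"tx": 0,"ty": 0,"tz": 0,"spin": 0}])

```text
time_s: 25.2
eef_pos: [0.4261, 0.036, 0.1733]
eef_rot: [-3.137, -0.168, 0.002]
contact_force: [0.2, 0.0, -2.7]
finger_gap: 0.386
```

```bash
python3 -c "
from h import *
s,_=snap('wV');print(s['contact_force'],s['torque'],s['finger_gap'])"
```

```text
25.2 [0.4261 0.036  0.1733] [-3.1371e+00 -1.6830e-01  2.0000e-03]
[ 2.43299972e-01  1.99027134e-03 -2.68824606e+00] [-0.0557015   0.03223202 -0.00901462] 0.38566691937740966
```

View pics/wV.png

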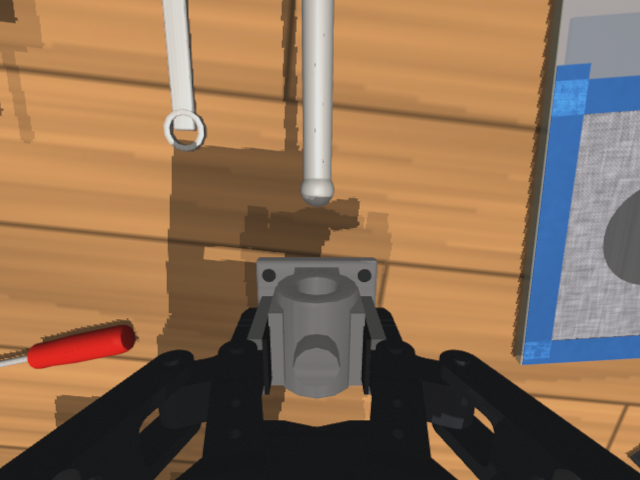

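Request:
servo_tool(series=[{"claw": -1,"tx": 0,"ty": 0.035,"tz": 0,"spin": 0},{"claw": -1,"tx": 0,"ty": 0.035,"tz": 0,"spin": 0},{"claw": -1,"tx": 0,"ty": 0.035,"tz": 0,"spin": 0},{"claw": -1,"tx": 0,"ty": 0.035,"tz": 0,"spin": 0},{"claw": -1,"tx": 0,"ty": 0.035,"tz": 0,"spin": 0},{"claw": -1,"tx": 0,"ty": 0.035,"tz": 0,"spin": 0},{"claw": -1,"tx": 0,"ty": 0.035,"tz": 0,"spin": 0},{"claw": -1,"tx": 0,"ty": 0.035,"tz": 0,"spin": 0},{"claw": -1,"tx": 0,"ty": 0,"tz": 0,"spin": -0.066},{"claw": -1,"tx": 0,"ty": 0,"tz": 0,"spin": 0}])

```text
time_s: 26.08
eef_pos: [0.4588, -0.2446, 0.1734]
eef_rot: [3.129, 0.271, 0.002]
contact_force: [-0.2, -0.2, -2.9]
finger_gap: 0.387
```

Request:
servo_tool(series=[{"claw": -1,"tx": 0,"ty": 0,"tz": 0.02,"spin": 0},{"claw": -1,"tx": 0,"ty": 0,"tz": 0.02,"spin": 0},{"claw": -1,"tx": 0,"ty": 0,"tz": 0.02,"spin": 0},{"claw": -1,"tx": 0,"ty": 0,"tz": 0.02,"spin": 0},{"claw": -1,"tx": 0,"ty": 0,"tz": 0,"spin": 0},{"claw": -1,"tx": 0,"ty": 0,"tz": 0,"spin": 0},{"claw": -1,"tx": 0,"ty": 0,"tz": 0,"spin": 0}])

```text
time_s: 26.67
eef_pos: [0.4586, -0.2421, 0.0942]
eef_rot: [3.129, 0.272, 0.001]
contact_force: [0.7, -0.1, -2.3]
finger_gap: 0.388
```

```bash
python3 -c "
from h import *
s,_=snap('wW');print(s['contact_force'],s['torque'],s['finger_gap'])
im=vision.get_image('scene');crop(im,80,400,180,420,2.5,'pics/scW.png')"
```

```text
26.6667 [ 0.4586 -0.2421  0.0942] [3.1294e+00 2.7180e-01 1.0000e-03]
[ 0.69412165 -0.05534485 -2.29369128] [-0.05298896 -0.02526029 -0.01620833] 0.38790765465090293
```

View pics/wW.png

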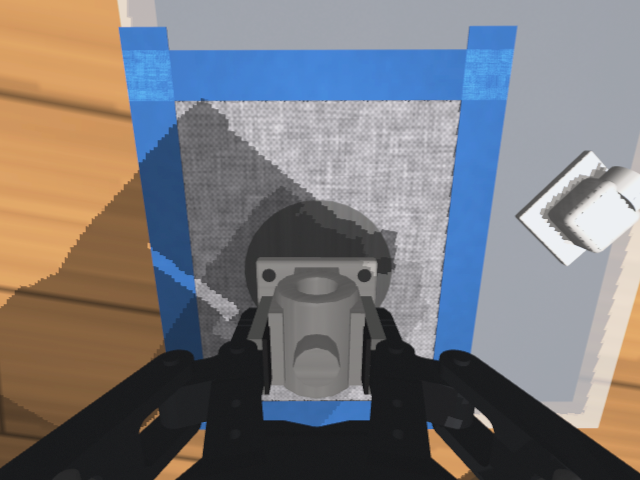

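View pics/scW.png

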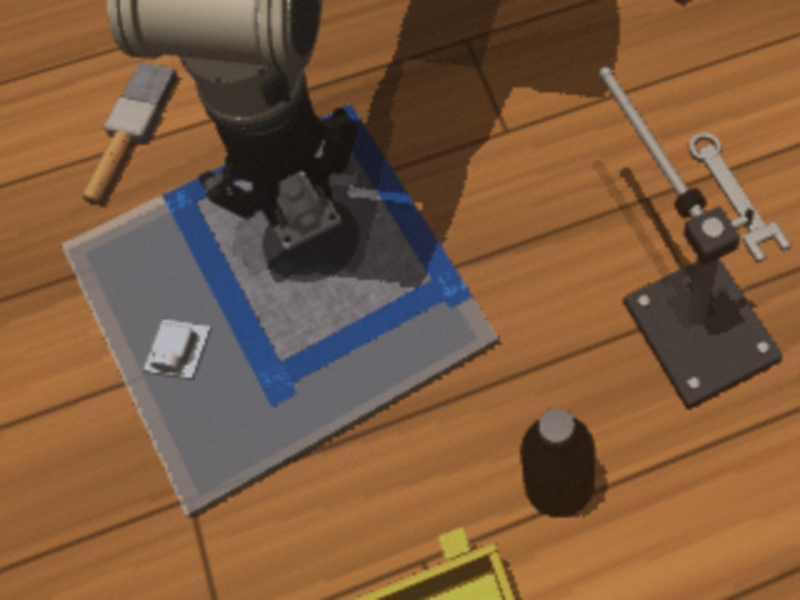

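Request:
servo_tool(series=[{"claw": -1,"tx": 0,"ty": 0,"tz": 0.014,"spin": 0},{"claw": -1,"tx": 0,"ty": 0,"tz": 0.012,"spin": 0},{"claw": -1,"tx": 0,"ty": 0,"tz": 0.008,"spin": 0},{"claw": -1,"tx": 0,"ty": 0,"tz": 0.004,"spin": 0},{"claw": -1,"tx": 0,"ty": 0,"tz": 0,"spin": 0},{"claw": -1,"tx": 0,"ty": 0,"tz": 0,"spin": 0}])

```text
time_s: 27.27
eef_pos: [0.4578, -0.2422, 0.0553]
eef_rot: [-3.13, -0.272, 0.001]
contact_force: [-0.6, 0.6, -3.2]
finger_gap: 0.387
```

Request:
servo_tool(series=[{"claw": -1,"tx": 0,"ty": 0,"tz": 0.001,"spin": 0},{"claw": -1,"tx": 0,"ty": 0,"tz": 0.001,"spin": 0},{"claw": -1,"tx": 0,"ty": 0,"tz": 0,"spin": 0}])

```text
time_s: 27.52
eef_pos: [0.458, -0.2423, 0.0536]
eef_rot: [3.13, 0.272, 0.001]
contact_force: [-0.4, -0.4, -2.1]
finger_gap: 0.39
```

Request:
servo_tool(series=[{"claw": -1,"tx": 0,"ty": 0,"tz": 0.001,"spin": 0},{"claw": -1,"tx": 0,"ty": 0,"tz": 0,"spin": 0},{"claw": -1,"tx": 0,"ty": 0,"tz": 0,"spin": 0}])

```text
time_s: 27.77
eef_pos: [0.4579, -0.2423, 0.0525]
eef_rot: [3.13, 0.272, 0.0]
contact_force: [-0.7, -0.2, -2.4]
finger_gap: 0.386
```

Request:
servo_tool(series=[{"claw": -1,"tx": 0,"ty": 0,"tz": 0.0007,"spin": 0},{"claw": -1,"tx": 0,"ty": 0,"tz": 0,"spin": 0},{"claw": -1,"tx": 0,"ty": 0,"tz": 0.0005,"spin": 0},{"claw": -1,"tx": 0,"ty": 0,"tz": 0,"spin": 0}])

```text
time_s: 28.1
eef_pos: [0.4578, -0.2422, 0.0512]
eef_rot: [-3.13, -0.272, 0.0]
contact_force: [-0.5, -0.7, -3.3]
finger_gap: 0.389
```

Request:
servo_tool(series=[{"claw": -1,"tx": 0,"ty": 0,"tz": 0.0005,"spin": 0},{"claw": -1,"tx": 0,"ty": 0,"tz": 0,"spin": 0},{"claw": -1,"tx": 0,"ty": 0,"tz": 0,"spin": 0}])

```text
time_s: 28.35
eef_pos: [0.4579, -0.2423, 0.0507]
eef_rot: [3.13, 0.272, 0.0]
contact_force: [0.7, -0.5, -3.0]
finger_gap: 0.388
```

Request:
servo_tool(series=[{"claw": -1,"tx": 0,"ty": 0,"tz": 0.0006,"spin": 0},{"claw": -1,"tx": 0,"ty": 0,"tz": 0,"spin": 0},{"claw": -1,"tx": 0,"ty": 0,"tz": 0,"spin": 0}])

```text
time_s: 28.6
eef_pos: [0.4579, -0.2423, 0.0503]
eef_rot: [3.13, 0.272, 0.0]
contact_force: [-1.2, 0.6, 0.5]
finger_gap: 0.388
```

Request:
servo_tool(series=[{"claw": -1,"tx": 0,"ty": 0,"tz": 0.0006,"spin": 0},{"claw": -1,"tx": 0,"ty": 0,"tz": 0,"spin": 0},{"claw": -1,"tx": 0,"ty": 0,"tz": 0,"spin": 0}])

```text
time_s: 28.85
eef_pos: [0.4579, -0.2423, 0.0498]
eef_rot: [3.13, 0.272, 0.0]
contact_force: [-1.9, 0.6, 5.8]
finger_gap: 0.387
```

Request:
servo_tool(series=[{"claw": -1,"tx": 0,"ty": 0,"tz": -0.0004,"spin": 0},{"claw": -0.1,"tx": 0,"ty": 0,"tz": 0,"spin": 0},{"claw": 0.2,"tx": 0,"ty": 0,"tz": 0,"spin": 0},{"claw": 0.4,"tx": 0,"ty": 0,"tz": 0,"spin": 0},{"claw": 0.4,"tx": 0,"ty": 0,"tz": 0,"spin": 0},{"claw": 0.4,"tx": 0,"ty": 0,"tz": 0,"spin": 0}])

```text
time_s: 29.35
eef_pos: [0.4579, -0.2423, 0.0498]
eef_rot: [-3.13, -0.272, 0.0]
contact_force: [0.5, 0.2, 0.4]
finger_gap: 0.703
```

Request:
servo_tool(series=[{"claw": 0.4,"tx": 0,"ty": 0,"tz": -0.01,"spin": 0},{"claw": 0.4,"tx": 0,"ty": 0,"tz": -0.02,"spin": 0},{"claw": 0.4,"tx": 0,"ty": 0,"tz": -0.03,"spin": 0},{"claw": 0.4,"tx": 0,"ty": 0,"tz": -0.04,"spin": 0},{"claw": 0.4,"tx": -0.02,"ty": 0,"tz": -0.035,"spin": 0},{"claw": 0.4,"tx": -0.03,"ty": 0,"tz": -0.02,"spin": 0},{"claw": 0.4,"tx": 0,"ty": 0,"tz": 0,"spin": 0},{"claw": 0.4,"tx": 0,"ty": 0,"tz": 0,"spin": 0}])

```text
time_s: 30.02
eef_pos: [0.4083, -0.2513, 0.2069]
eef_rot: [3.128, 0.27, 0.004]
contact_force: [0.5, -0.8, -0.4]
finger_gap: 0.7
```

```bash
python3 -c "
from h import *
s,_=snap('wX');print(s['contact_force'],s['torque'],s['finger_gap'])
im=vision.get_image('scene');crop(im,80,500,150,400,1.9,'pics/scX.png')
im=vision.get_image('top');cv2.imwrite('pics/topX.png',im);crop(im,175,495,145,330,2.5,'pics/tX.png')"
```

```text
30.0167 [ 0.4083 -0.2513  0.2069] [3.1279 0.2695 0.0044]
[ 0.51135859 -0.80930658 -0.44698606] [-0.02546658 -0.06442654  0.02187103] 0.6997988060318333
```

View pics/wX.png

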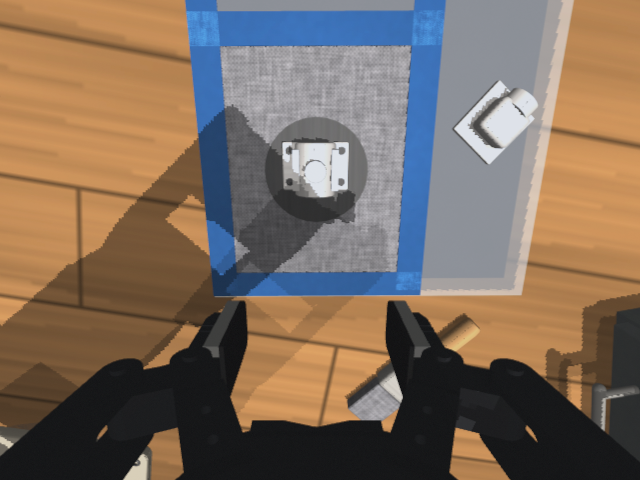

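View pics/scX.png

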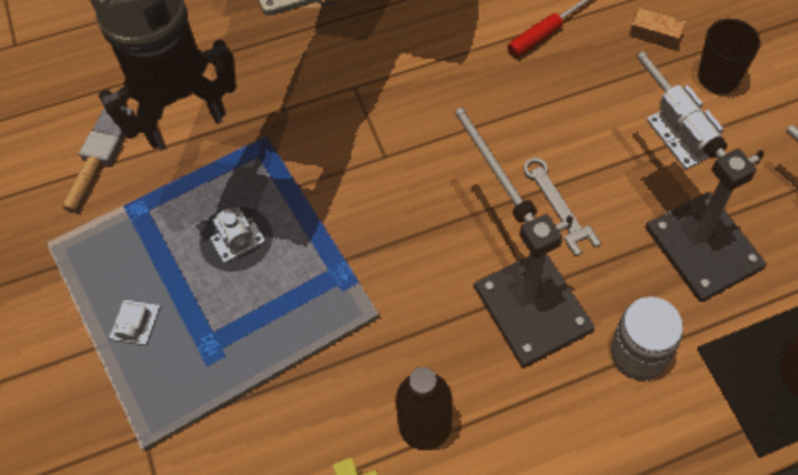

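View pics/tX.png

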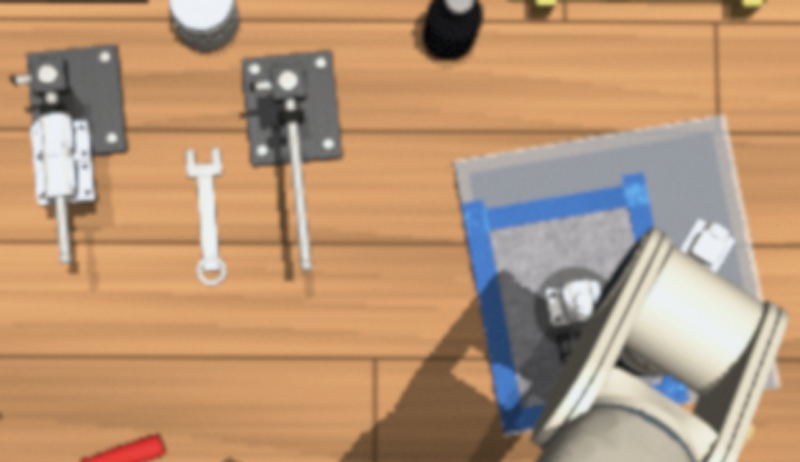

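```bash
python3 -c "
from station import arm
print(arm.finish_job())"
```

```text
the job is handed in; nothing more can be done
None
```

I moved the front casting, then the middle one, onto the spare hook. I then stood the rear casting on the middle of the abrasive sheet and handed the job in at about 30 s of the 72 s allowed. I don't know the verdict, because `finish_job` reports none.

- **Spare hook height:** two wrist-camera views put the spare arm about 2 to 3 mm above the crowded one. When I set the first casting down it came to rest about 2.6 mm higher than on the crowded hook, which agrees. That puts the spare arm's axis at roughly 173 mm.
- **Forces:** the highest readings I saw were about 6 N along the spare arm with 5 to 6 N down on it, about 5 N down on the crowded hook, and about 8 N on the lapping plate. I only read force at the end of each move, so short peaks in between were not recorded.
- **Final pictures:** the two castings hang flush, the front one against the rubber stop and the middle one against it. The rear one stands upright on the dark disc at the sheet's centre. Nothing else visible has moved. The gripper is clear, with near-zero wrist force.
- **Disagreements:** one wrist view of the crowded tip, taken while the arm was still settling, gave a height about 5 mm too low when paired with a single other view. It stayed in the three-view fit, but I also checked the height from the views without it. The arm also settled slowly after long moves, so I corrected the pose by 1 to 4 mm before each grasp.

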